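Fit the pleated filter in the duct filter box

ROBOT

A 6-joint arm with a two-finger parallel gripper is mounted at the origin on the work surface. World frame = base frame: x ahead of the robot, y to its left, z up, the work surface at z = 0. Lengths are in mm, angles in rad, forces in N, time in s.
With the tool pointing down it reaches from about 275 to 750 mm from the base axis. Payload 10.2 kg.
Tool frame: the origin (TCP) lies midway between the tips of the shut fingers; the grasp point (between the pads) lies 19 mm behind it; z points along the fingers, y is the direction in which the jaws open and shut (so a half turn about z gives the same grasp; the last joint's range is limited). The gripper opens to 85 mm and grips with 20 to 120 N. Pads are 22 mm wide; open, the fingers measure 114 mm over their backs; the gripper's body (76 mm by 85 mm) begins 54 mm behind the grasp point. The pads swing forward as they close: fully open they stand 13 mm farther back than shut.
Start: joints at [0.883, 0.313, 1.498, -0, 1.331, -0.223], TCP at [235.341, 469.303, 231.294] pointing down, gripper open.
Joint ranges: [-2.94, 2.94], [-0.97, 2.17], [0.19, 2.56], [-1.23, 4.37], [0.02, 3.11], [-2.88, 2.88]. Speed limits (rad/s): [2.39, 2.39, 3.01, 3.14, 3.14, 3.14].

INTERFACE

Orientations are given as a unit quaternion [x, y, z, w].
In Python, from workcell import r gives the robot as it stands. The module is installed in compiled form; this text tells all that it offers.
- The arm moves only by the shell command python3 -m jog 'ROWS' [FORCE]. ROWS is JSON, a list of rows, each a list of 7 numbers: the shift along the world's x, y, z in m, then the turn, a rotation vector about the world's x, y, z in degrees, then the closure in counts, from 0 (fully open) to 255 (shut). A call has 1 to 8 rows; each row shifts and turns the pose as measured when the row begins; what a row does not reach is not made up. A row lasts 1/12 s, in which the tool goes at most 41.7 mm and 7.16 degrees, less where a joint would pass 70% of its speed; a pose out of reach is approached as far as the arm can. A call with a gripper value outside its range is refused whole. The fingers move at their own pace and stop on an object; FORCE is the grip in N (left out, the last holds). Time passes only in rows, so rows that do not move let the fingers close. It gives the time, the measured TCP pose, the force and the opening at its end, in the units of the state.
- r.sense(): the state, without advancing time (a new reading comes with each control period).
- r.get_image(name): name is "side" or "top"; returns the picture (384x512x3 uint8, blue, green, red); there is no depth.
- r.camera_params(name): a dict with "camera_matrix" (3x3 intrinsics, pixels), "k1" (the pictures are not rectified: a ray, as slopes to the right and down, at radius r is drawn at 1 + k1 r^2 times it, then the intrinsics apply), "T" (4x4, takes a point from camera to world coordinates). Camera axes: x right, y down, z forward; pixel columns grow to the right and rows downward; lengths in mm; the calibration is good to about 2 mm. A picture is of the moment at which its call begins. camera_params takes no time and is no camera call.
- r.finish_job(): hands the job in, once; it reports no verdict.
The state is a dict: "time": time; "joints": joint angles; "joint_velocities": joint speeds; "effort": joint torques, N m; "tcp_pos": TCP position; "tool_rot": TCP orientation; "ft_force": force on the tool from outside, world axes, zero at the start; "moment": the same for the moment, N m; "width": finger opening in mm.
Only numpy, scipy, OpenCV 4.12 (cv2) and the standard library are available. Lean on these libraries where they do the work, as an engineer would, in place of code of your own. Each camera call takes 0.05 s, during which the arm holds its last target.

TASK

Fit the clean white pleated filter in the duct filter box: take it out of the open carton, slide it upright into the guide track through the open slot in the box's side until it is fully home, without forcing it, and swing the access door shut behind it. Leave the black carbon filter in its carton and the other things on the bench where they are.

Things in the scene. Friction and masses are not known exactly. Their poses are not given: they have to be found in the camera images.
- clean_filter: the clean filter to fit: brown card frame, white pleats. Rigid, 24 mm thick (its x), 200 mm long (its y), 160 mm tall (its z), 0.12 to 0.2 kg. Origin: centre of its underside. The same either way round. It starts upright in one of the carton's two slots, its top edge 166 mm above the bench and 54 mm above the carton's walls, so that it can be pinched there across its 24 mm
- carbon_filter: the other filter panel, black frame and dark pleats, same size and same origin, 0.2 kg; it stands in the carton's other slot, 80 mm from the first (centre to centre). Not to be used
- carton: white open carton, fixed, 170 mm (its x) by 226 mm (its y), 112 mm tall; floor 6 mm thick. Two slots along its y, at x = -40 and +40 mm, made by card inserts 86 mm tall that leave 32 mm of width for each filter. Origin: centre of its underside
- filter_box: galvanised filter box for 150 mm round duct, fixed. Casing 130 mm (its x, the airflow) by 200 mm (its y, from -105 to +95), top 198 mm above the bench. Origin: under its centre, at bench height. Round collars, 160 mm across, stand 50 mm out of both x faces, axis 104 mm up; on the +x one a sleeve and fan (200 mm across, 240 mm up at its wiring box) run on to x = 345 mm. Its +y side has the slot for the filter
- track_mouth (a point): the open slot in the box's +y side, the only way into the track; this point: middle of the slot at track floor height (box frame 0, +95, 26 mm), axes as the box; the filter enters towards -y, its length along y. Slot 36 mm wide; it leads by flares and bevels into upper and lower guide channels 28 mm wide, 14 mm deep; floor 26 mm and ceiling 190 mm above the bench
- track_home (a point): where the filter's origin lies when fully home (box frame 0, 0, 26 mm), against the stop at box y = -100 mm; its tail end then stands 5 mm out of the mouth face, within the hollow of the shut door. Two sprung clips at box y = -35 mm on the -x side press it up to 2 mm towards +x; once the leading end reaches them sliding takes about 5 to 15 N
- access_door (a joint): upright door of the slot, angle in rad: 0 shut, 2.7 fully open; stays where it is left (0.04 N m friction). 102 mm wide, 4 mm thick, 11 to 197 mm above the bench; black grip 18 mm wide standing 13 mm out of the outer face at the free edge, 79 to 129 mm up. Shut, its inner face is 10 mm off the mouth face (9 mm rim). Opening, its free edge swings out to the box's +y, then round to +x
- door_hinge (a point): point on the door's vertical hinge axis (box frame +52, +105, 104 mm), on the door's inner face; its axes turn with the door, which extends from it along this frame's -x, outer face towards its +y; shut, the axes are the box's
- door_edge (a point): free edge of the door, on its outer face, 104 mm above the bench; axes as door_hinge
- tape_roll: bystander: roll of foil tape lying flat, 110 mm diameter, 48 mm tall; origin centre of underside
- capacitor: bystander: upright aluminium motor capacitor, 50 mm diameter, 96 mm tall; origin centre of underside
- contactor: bystander: black contactor, 85 by 75 mm, 67 mm tall; origin centre of underside
- sealant_jar: bystander: white jar, 72 mm diameter, 75 mm tall; origin centre of underside
- screwdriver: bystander: screwdriver with a green handle, lying flat, 200 mm long, 26 mm thick; origin at its middle, on the bench; shaft towards its +x
- small_carton: bystander: small closed carton, 90 by 120 mm, 60 mm tall; origin centre of underside
Not all that is in view belongs to the job. What is shaped like the clean_filter but pink is not meant.

How it is judged:
By the outcome, as a careful person would: the job done as asked, in the order asked, and still so for the second after the job is handed in, with the robot touching nothing.
It also fails if it takes over 72 s, if anything falls off the work surface, if the arm or the gripper's body presses on something with over 40 N, if the wrist force passes 120 N, or if a joint passes its speed limit or range.

## Working session

There is one attempt and no reset: what is moved stays moved. The work goes in short steps, Python scripts to look and compute and a shell command to move; the robot and the scene stay as the last step left them, time stands still between calls to the robot, and variables do not carry over. Pictures are saved under pics/ and viewed, and the job is handed in when it is done.

```bash
mkdir -p pics; ls; python3 - <<'E'
from workcell import r
import cv2
print(r.sense())
for n in("side","top"):
    p=r.camera_params(n);print(n,p)
    cv2.imwrite(f"pics/{n}0.png",r.get_image(n))
E
```

```text
pics
{'time': 0.0, 'joints': array([ 8.82612595e-01,  3.13468802e-01,  1.49842377e+00, -1.96844212e-05,
        1.33100588e+00, -2.23383911e-01]), 'joint_velocities': array([-0.00077309,  0.00121653,  0.00014965,  0.00019587, -0.00126241,
        0.00018931]), 'effort': array([ 1.19972898e-03, -4.12267578e+01, -2.59739506e+01, -7.30218881e-05,
        4.20684490e-03, -3.71843953e-05]), 'tcp_pos': array([235.17043237, 469.098385  , 230.7304696 ]), 'tool_rot': array([ 2.30311247e-01,  9.73116798e-01, -5.90456292e-04, -2.78800888e-04]), 'ft_force': array([0.34699191, 0.24258454, 0.8196478 ]), 'moment': array([0.04873371, 0.027403  , 0.02130871]), 'width': 85.31162355221998}
side {'camera_matrix': array([[426.43421984,   0.        , 256.22959751],
       [  0.        , 426.43421984, 188.86287025],
       [  0.        ,   0.        ,   1.        ]]), 'k1': -0.13896361529796597, 'T': array([[-9.97337819e-01,  6.60310688e-02, -3.09382189e-02,
         5.87195552e+02],
       [ 7.29048334e-02,  9.11490406e-01, -4.04808750e-01,
         4.40635075e+02],
       [ 1.46993523e-03, -4.05986622e-01, -9.13877838e-01,
         1.18401809e+03],
       [ 0.00000000e+00,  0.00000000e+00,  0.00000000e+00,
         1.00000000e+00]])}
top {'camera_matrix': array([[389.31951496,   0.        , 255.62181045],
       [  0.        , 389.31951496, 193.46547083],
       [  0.        ,   0.        ,   1.        ]]), 'k1': -0.003946753159266251, 'T': array([[-2.37537208e-02, -9.98371452e-01,  5.18671803e-02,
         4.82096668e+02],
       [-9.99714025e-01,  2.38649784e-02,  1.52669407e-03,
        -7.67773088e+01],
       [-2.76201691e-03, -5.18160829e-02, -9.98652825e-01,
         1.18378915e+03],
       [ 0.00000000e+00,  0.00000000e+00,  0.00000000e+00,
         1.00000000e+00]])}
```

View pics/side0.png

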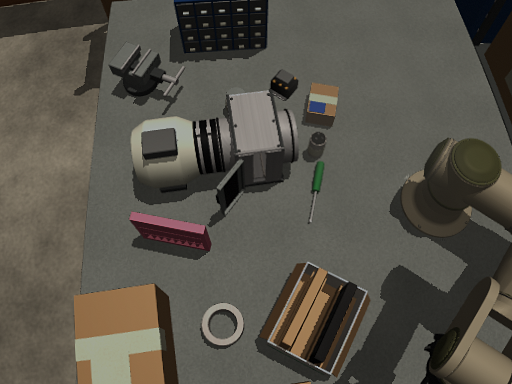

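View pics/top0.png

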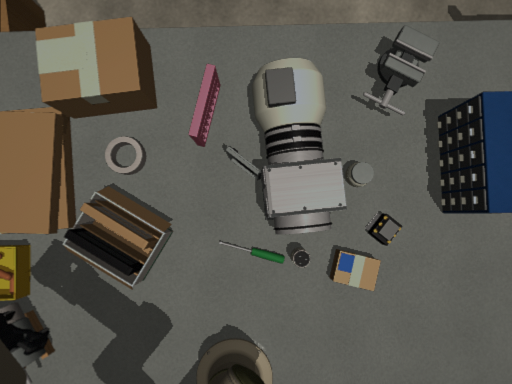

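```bash
python3 - <<'E'
import cv2
a=cv2.imread("pics/side0.png");b=cv2.imread("pics/top0.png")
def c(im,x0,x1,y0,y1,s,n): cv2.imwrite(f"pics/{n}.png",cv2.resize(im[y0:y1,x0:x1],None,fx=s,fy=s,interpolation=cv2.INTER_CUBIC))
c(a,250,380,255,385,5-.4,"s_carton")
c(b,55,180,180,290,5,"t_carton")
c(a,200,320,80,225,4,"s_box")
c(b,210,360,135,245,5,"t_box")
E
```

```text
(no output)
```

View pics/s_carton.png

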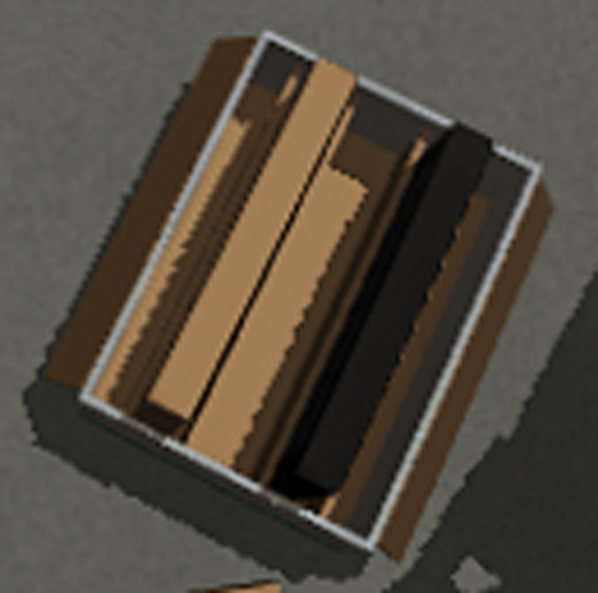

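View pics/t_carton.png

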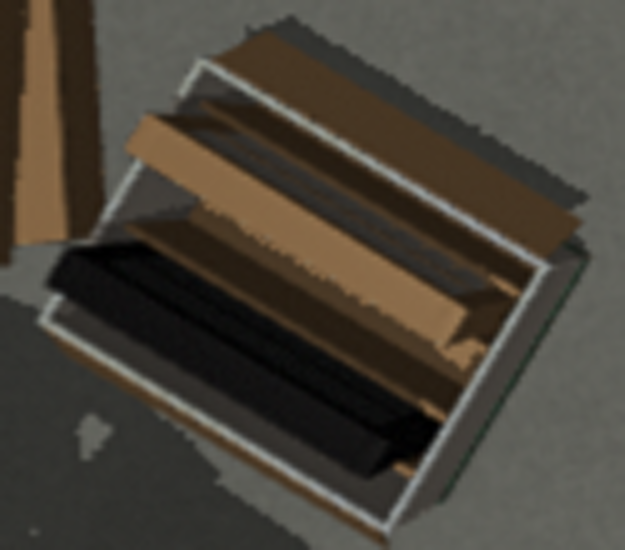

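View pics/s_box.png

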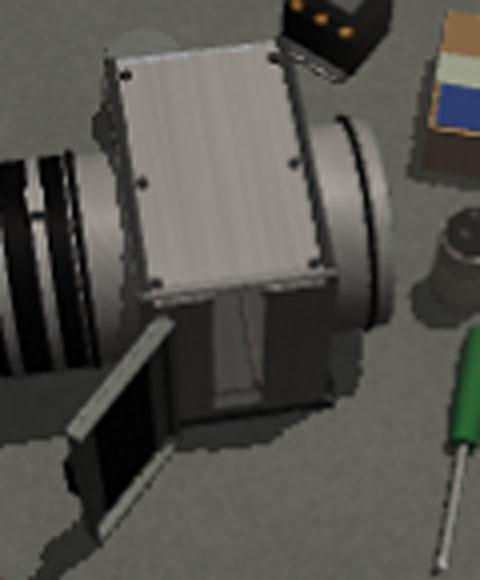

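View pics/t_box.png

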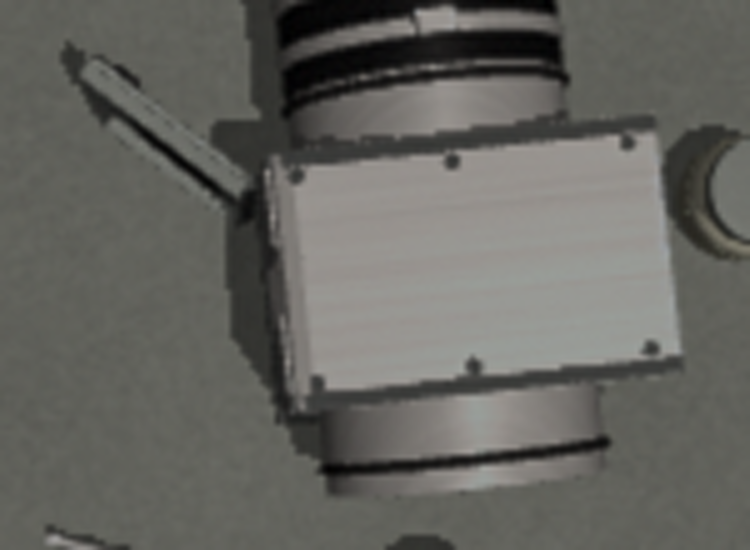

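```bash
cat > h.py <<'E'
import numpy as np
from scipy.optimize import least_squares
from workcell import r
P={n:r.camera_params(n) for n in("side","top")}
def proj(n,X):
    p=P[n];X=np.atleast_2d(X);T=p["T"];c=(X-T[:3,3])@T[:3,:3]
    s=c[:,:2]/c[:,2:];s=s*(1+p["k1"]*(s**2).sum(1,keepdims=True))
    K=p["camera_matrix"];return s*[K[0,0],K[1,1]]+K[:2,2]
def back(n,uv,z):
    p=P[n];K=p["camera_matrix"];d=(np.array(uv,float)-K[:2,2])/[K[0,0],K[1,1]];s=d.copy()
    for _ in range(20): s=d/(1+p["k1"]*(s@s))
    v=p["T"][:3,:3]@np.r_[s,1];o=p["T"][:3,3];return (o+v*(z-o[2])/v[2])
def W(q,L):
    L=np.atleast_2d(L);c,s=np.cos(q[2]),np.sin(q[2])
    return np.c_[q[0]+c*L[:,0]-s*L[:,1],q[1]+s*L[:,0]+c*L[:,1],L[:,2]]
def fit(obs,q0):
    # obs: list of (cam, local pts, pix)
    f=lambda q:np.concatenate([(proj(n,W(q,L))-np.array(u)).ravel() for n,L,u in obs])
    s=least_squares(f,q0);return s.x,np.round(s.fun.reshape(-1,2),1)
E
python3 - <<'E'
from h import *
S=lambda p,o,s:[(np.array(o)+(np.array(i)+.5)/s-.5) for i in p]
sc=S([(315,60),(357,75),(190,415),(147,400)],(250,255),4.6)
tc=S([(152,113),(128,148),(445,348),(470,302)],(55,180),5)
print("filter side");[print(back("side",u,166).round(1)) for u in sc]
print("filter top");[print(back("top",u,166).round(1)) for u in tc]
sr=S([(265,35),(540,165),(370,548),(83,397)],(250,255),4.6)
tr=S([(200,62),(548,266),(388,530),(43,322)],(55,180),5)
print("rim");[print(back("side",u,112).round(1)) for u in sr];[print(back("top",u,112).round(1)) for u in tr]
sb=S([(108,62),(283,40),(335,272),(148,300)],(200,80),4)
tb=S([(655,118),(682,362),(300,410),(270,160)],(210,135),5)
print("box");[print(back("side",u,198).round(1)) for u in sb];[print(back("top",u,198).round(1)) for u in tb]
E
```

```text
filter side
[418.  209.7 166. ]
[396.7 219.5 166. ]
[502.1 384.8 166. ]
[522.7 375.8 166. ]
filter top
[522.7 372.2 166. ]
[504.7 384.8 166. ]
[396.8 219.6 166. ]
[420.3 206.3 166. ]
rim
[435.2 181.  112. ]
[292.  266.5 112. ]
[411.3 456.9 112. ]
[552.7 368.2 112. ]
[552.4 369.4 112. ]
[435.7 178.3 112. ]
[294.3 267.3 112. ]
[411.5 456.2 112. ]
box
[ 616.2 -291.4  198. ]
[ 491.1 -301.5  198. ]
[ 473.4 -110.2  198. ]
[598. -98. 198.]
[ 618.  -293.7  198. ]
[ 493.6 -303.   198. ]
[ 473.9 -109.2  198. ]
[601.2 -97.2 198. ]
```

```bash
python3 - <<'E'
from h import *
S=lambda p,o,s:[(np.array(o)+(np.array(i)+.5)/s-.5) for i in p]
# filter: local y long; y axis dir ~58deg => yaw=58-90=-32
F=lambda l:[(x,y,166) for x,y in l]
sc=S([(315,60),(357,75),(190,415),(147,400)],(250,255),4.6)
tc=S([(152,113),(128,148),(445,348),(470,302)],(55,180),5)
o=[("side",F([(12,-100),(-12,-100),(-12,100),(12,100)]),sc),("top",F([(12,100),(-12,100),(-12,-100),(12,-100)]),tc)]
for k in (o[:1],o[1:],o):
    q,e=fit(k,[460,296,-.55]);print("filt",q,np.degrees(q[2]));
print(e.tolist())
sr=S([(265,35),(540,165),(370,548),(83,397)],(250,255),4.6)
tr=S([(200,62),(548,266),(388,530),(43,322)],(55,180),5)
R=lambda l:[(x,y,112) for x,y in l]
o=[("side",R([(85,-113),(-85,-113),(-85,113),(85,113)]),sr),("top",R([(85,113),(85,-113),(-85,-113),(-85,113)]),tr)]
q,e=fit(o,[420,316,-.55]);print("carton",q,np.degrees(q[2]),e.tolist(),"slot+40",W(q,(40,0,0)))
sb=S([(108,62),(283,40),(335,272),(148,300)],(200,80),4)
tb=S([(655,118),(682,362),(300,410),(270,160)],(210,135),5)
B=lambda l:[(x,y,198) for x,y in l]
o=[("side",B([(65,-105),(-65,-105),(-65,95),(65,95)]),sb),("top",B([(65,-105),(-65,-105),(-65,95),(65,95)]),tb)]
for k in (o[:1],o[1:],o):
    q,e=fit(k,[550,-200,.09]);print("box",q,np.degrees(q[2]),e.tolist())
E
```

```text
filt [459.78338737 297.24290463  -0.56362848] -32.29353285843603
filt [461.14047815 295.75500227  -0.56594533] -32.42627871002558
filt [460.39314491 296.58467273  -0.56434984] -32.33486377712775
[[0.2, -1.6], [-0.1, -0.4], [-0.6, 1.3], [-0.6, -0.4], [-0.9, -0.5], [-1.0, 0.4], [0.4, -0.0], [0.3, 1.2]]
carton [423.09318316 317.88345326  -0.55534459] -31.818901086122143 [[-0.4, -1.5], [0.3, 0.0], [0.4, 0.8], [-0.9, 0.4], [0.1, -0.9], [0.5, -0.0], [0.3, 1.1], [-0.9, 0.4]] slot+40 [[457.08193561 296.79400787   0.        ]]
box [ 5.44180692e+02 -1.95903945e+02  9.16197888e-02] 5.249427216879352 [[-0.9, -0.8], [0.6, -1.4], [1.1, 0.9], [-0.8, 0.9]]
box [ 5.46266876e+02 -1.95809995e+02  9.05708455e-02] 5.189327196543258 [[0.3, -1.0], [1.3, 1.0], [-0.8, 0.4], [-0.7, -0.4]]
box [ 5.45299430e+02 -1.95831186e+02  9.12497487e-02] 5.228225479584716 [[-1.3, -0.8], [0.2, -1.4], [0.7, 1.0], [-1.2, 1.0], [0.3, -0.6], [1.3, 1.3], [-0.8, 0.8], [-0.7, -0.0]]
```

The brown‑framed panel at side (322,310) / top (115,225) is the clean filter. The black one at side (338,325) is carbon and the pink panel at side (170,230) is a decoy. The enlarged crops confirm this. I'll move above its future tail end.

```bash
python3 -m jog '[[0.019,-0.008,0,0,0,-6.9,60],[0.019,-0.008,0,0,0,-6.9,60],[0.019,-0.008,0,0,0,-6.9,90],[0.019,-0.008,0,0,0,-6.9,90],[0.019,-0.008,0,0,0,-6.9,90],[0.019,-0.008,0,0,0,-6.9,90],[0.019,-0.008,0,0,0,-6.9,90],[0.019,-0.008,0,0,0,-6.9,90]]' 60; python3 -m jog '[[0.019,-0.008,0,0,0,-6.9,90],[0.019,-0.008,0,0,0,-6.9,90],[0.019,-0.008,0,0,0,-6.9,90],[0.019,-0.008,0,0,0,-6.9,90],[0.019,-0.008,0,0,0,-6.9,90],[0,0,0,0,0,0,90]]'
cat >> h.py <<'E'
from scipy.spatial.transform import Rotation as Ro
def st(tgt=None,yd=None):
    s=r.sense();R=Ro.from_quat(s["tool_rot"]).as_matrix()
    print("t",round(s["time"],2),"tcp",s["tcp_pos"].round(1),"z",R[:,2].round(3),"ydeg",np.degrees(np.arctan2(R[1,1],R[0,1])).round(1),"F",s["ft_force"].round(1),"M",s["moment"].round(2),"w",round(s["width"],1),"q",s["joints"].round(2))
    if tgt is not None: print("delta",(np.array(tgt)-s["tcp_pos"]).round(1))
E
python3 -c "
from h import *
st([497.8,355.7,128])"
```

```text
time: 0.77
tcp_pos: [389.1, 402.5, 228.3]
tool_rot: [0.666, 0.746, -0.003, -0.002]
ft_force: [0.3, -0.2, 0.3]
width: 55.1
time: 1.27
tcp_pos: [490.6, 357.6, 225.3]
tool_rot: [0.865, 0.501, -0.004, -0.003]
ft_force: [-0.1, -1.0, 0.5]
width: 55.3
t 1.27 tcp [490.6 357.6 225.3] z [-0.01   0.002 -1.   ] ydeg -29.8 F [-0.1 -1.   0.5] M [ 0.01 -0.02 -0.01] w 55.3 q [0.43 0.51 1.23 0.01 1.41 0.95]
delta [  7.2  -1.9 -97.3]
```

```bash
python3 -m jog '[[0.007,-0.002,0,-0.1,-0.6,-2.5,90],[0,0,-0.025,0,0,0,90],[0,0,-0.025,0,0,0,90]]'; python3 - <<'E'
from h import *
import cv2
st([497.8,355.7,128])
for n,(x0,x1,y0,y1) in dict(side=(230,390,245,384),top=(30,190,160,300)).items():
    cv2.imwrite(f"pics/{n}1.png",cv2.resize(r.get_image(n)[y0:y1,x0:x1],None,fx=4,fy=4,interpolation=cv2.INTER_CUBIC))
E
```

```text
time: 1.52
tcp_pos: [499.5, 355.9, 177.6]
tool_rot: [0.876, 0.483, 0.004, 0.0]
ft_force: [-0.1, -0.0, -0.9]
width: 55.6
t 1.52 tcp [499.5 355.9 177.6] z [ 0.007  0.003 -1.   ] ydeg -32.3 F [-0.1 -0.  -0.9] M [-0.01 -0.01 -0.02] w 55.6 q [0.43 0.55 1.3  0.   1.29 0.99]
delta [ -1.7  -0.2 -49.6]
```

View pics/side1.png

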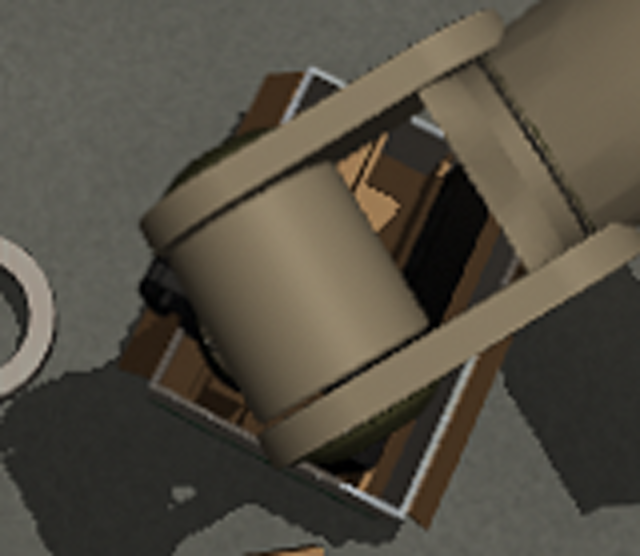

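View pics/top1.png

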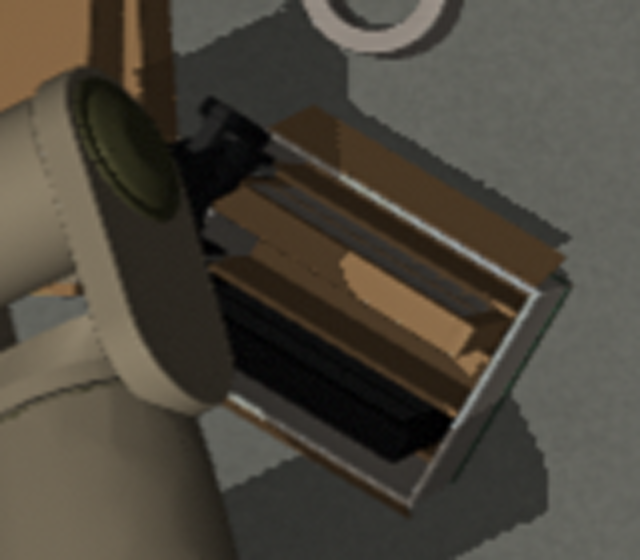

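The arm hides the grasp in both views. The filter's free half is still visible at top crop (410,305), unmoved. I'll descend on the measured pose and close.

```bash
python3 -m jog '[[-0.002,0,-0.017,0,-0.4,0,90],[0,0,-0.017,0,0,0,90],[0,0,-0.015,0,0,0,90],[0,0,0,0,0,0,90]]'; python3 -c "
from h import *
st([497.8,355.7,128])"
python3 -m jog '[[0,0,0,0,0,0,190],[0,0,0,0,0,0,190],[0,0,0,0,0,0,190],[0,0,0,0,0,0,190],[0,0,0,0,0,0,190],[0,0,0,0,0,0,190]]' 70
python3 -c "
from h import *
st([497.8,355.7,128])"
```

```text
time: 1.95
tcp_pos: [495.2, 356.9, 128.6]
tool_rot: [0.874, 0.485, 0.005, 0.002]
ft_force: [-0.2, -0.9, 0.1]
width: 55.2
t 1.95 tcp [495.2 356.9 128.6] z [ 0.01   0.002 -1.   ] ydeg -31.9 F [-0.2 -0.9  0.1] M [0.   0.01 0.01] w 55.2 q [ 0.43  0.58  1.37 -0.    1.18  0.99]
delta [ 2.6 -1.2 -0.6]
time: 2.45
tcp_pos: [496.3, 358.6, 135.0]
tool_rot: [0.874, 0.487, 0.008, 0.002]
ft_force: [0.8, -0.9, -1.5]
width: 23.4
t 2.45 tcp [496.3 358.6 135. ] z [ 0.016  0.005 -1.   ] ydeg -31.7 F [ 0.8 -0.9 -1.5] M [ 0.1  -0.06 -0.  ] w 23.4 q [ 0.44  0.58  1.36 -0.    1.19  0.99]
delta [ 1.5 -2.9 -7. ]
```

```bash
python3 -m jog '[[0,0,0.01,-0.2,0.6,0,190],[0,0,0.015,0,0,0,190],[0,0,0.02,0,0,0,190]]' 80; python3 -c "
from h import *
st()"
```

```text
time: 2.7
tcp_pos: [494.6, 357.7, 177.6]
tool_rot: [0.874, 0.487, -0.002, 0.0]
ft_force: [-0.1, -0.1, -1.6]
width: 23.2
t 2.7 tcp [494.6 357.7 177.6] z [-0.003 -0.002 -1.   ] ydeg -31.7 F [-0.1 -0.1 -1.6] M [ 0.04 -0.03 -0.05] w 23.2 q [ 0.43  0.54  1.3  -0.    1.3   0.99]
```

```bash
python3 -m jog '[[0,0,0.03,0,0,0,190],[0,0,0.03,0,0,0,190],[0,0,0.03,0,0,0,190],[0,0,0,0,0,0,190]]'; python3 - <<'E'
from h import *
import cv2
st()
for n in("side","top"):
    cv2.imwrite(f"pics/{n}2.png",r.get_image(n))
E
```

```text
time: 3.03
tcp_pos: [494.4, 357.5, 275.1]
tool_rot: [0.874, 0.487, 0.0, 0.0]
ft_force: [0.8, 0.5, -0.4]
width: 23.2
t 3.03 tcp [494.4 357.5 275.1] z [ 0.001 -0.    -1.   ] ydeg -31.8 F [ 0.8  0.5 -0.4] M [ 0.13 -0.12 -0.  ] w 23.2 q [ 0.43  0.48  1.14 -0.    1.52  0.99]
```

View pics/side2.png

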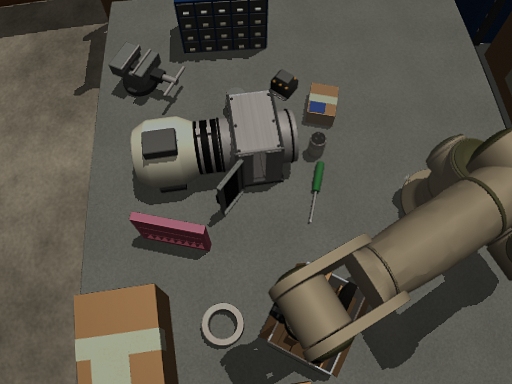

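View pics/top2.png

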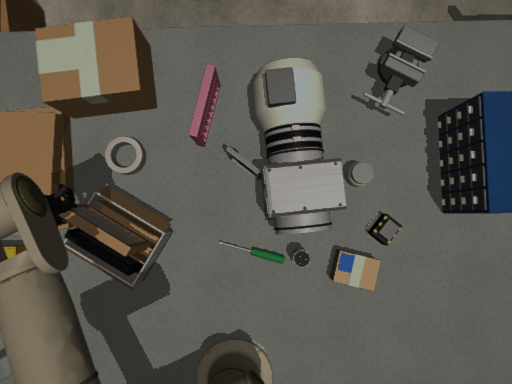

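The filter hangs level in the grip at top (115,235), and the carbon filter is still in its slot at top (100,255). Now I'll carry it over to the slot.

```bash
python3 -m jog '[[0.003,-0.03,0,0,0,4.6,190],[0.003,-0.033,0,0,0,4.6,190],[0.003,-0.033,0,0,0,4.6,190],[0.003,-0.033,0,0,0,4.6,190],[0.003,-0.033,0,0,0,4.6,190],[0.003,-0.033,0,0,0,4.6,190],[0.003,-0.03,0,0,0,4.6,190],[0.002,-0.02,0,0,0,4,190]]'; python3 -c "
from h import *
st([519.2,89,165])"
```

```text
time: 3.8
tcp_pos: [509.4, 104.8, 254.1]
tool_rot: [0.666, 0.746, -0.015, -0.004]
ft_force: [0.1, -0.7, -0.8]
width: 23.2
t 3.8 tcp [509.4 104.8 254.1] z [-0.026 -0.016 -1.   ] ydeg 6.5 F [ 0.1 -0.7 -0.8] M [ 0.11  0.02 -0.  ] w 23.2 q [-0.01  0.3   1.45 -0.02  1.41 -0.12]
delta [  9.8 -15.8 -89.1]
```

```bash
python3 -m jog '[[0.01,-0.008,-0.02,0.9,-1.5,-1.3,190],[0,-0.008,-0.03,0,0,0,190],[0,0,-0.025,0,0,0,190],[0,0,0,0,0,0,190]]'; python3 - <<'E'
from h import *
import cv2
st([519.2,89,165])
for n,(x0,x1,y0,y1) in dict(side=(190,350,120,280),top=(130,290,120,240)).items():
    im=r.get_image(n);cv2.imwrite(f"pics/{n}3f.png",im)
    cv2.imwrite(f"pics/{n}3.png",cv2.resize(im[y0:y1,x0:x1],None,fx=3.75,fy=3.75,interpolation=cv2.INTER_CUBIC))
E
```

```text
time: 4.13
tcp_pos: [517.1, 82.9, 171.3]
tool_rot: [0.676, 0.737, -0.002, -0.003]
ft_force: [-1.0, 0.1, -3.2]
width: 23.0
t 4.13 tcp [517.1  82.9 171.3] z [-0.007  0.001 -1.   ] ydeg 5.0 F [-1.   0.1 -3.2] M [0.13 0.07 0.03] w 23.0 q [-0.07  0.37  1.58  0.    1.2  -0.15]
delta [ 2.1  6.1 -6.3]
```

View pics/side3.png

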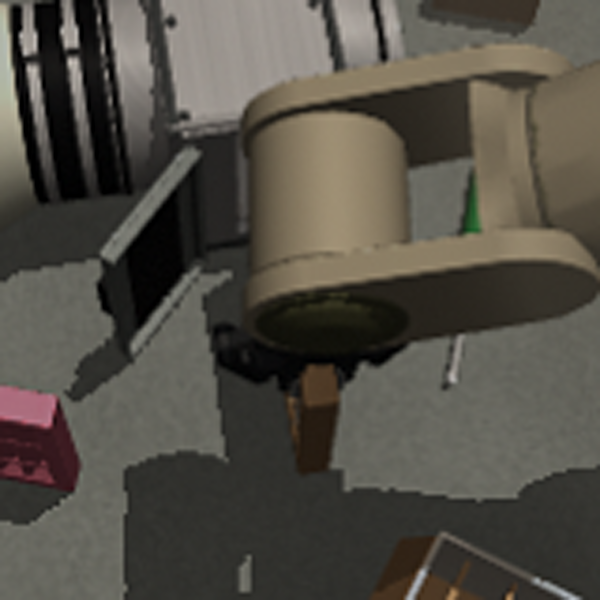

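View pics/top3.png

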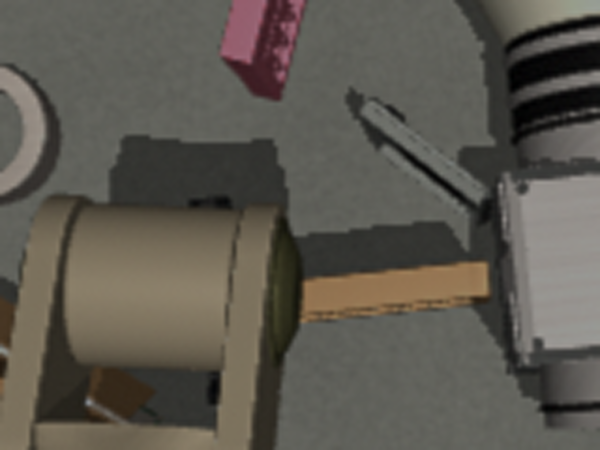

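```bash
python3 - <<'E'
import cv2
a=cv2.imread("pics/side3f.png")[205:255,250:300];cv2.imwrite("pics/z1.png",cv2.resize(cv2.convertScaleAbs(a,alpha=1.6),None,fx=12,fy=12,interpolation=cv2.INTER_CUBIC))
a=cv2.imread("pics/top3f.png")[175:225,205:280];cv2.imwrite("pics/z2.png",cv2.resize(cv2.convertScaleAbs(a,alpha=1.4),None,fx=10,fy=10,interpolation=cv2.INTER_CUBIC))
E
```

```text
(no output)
```

View pics/z1.png

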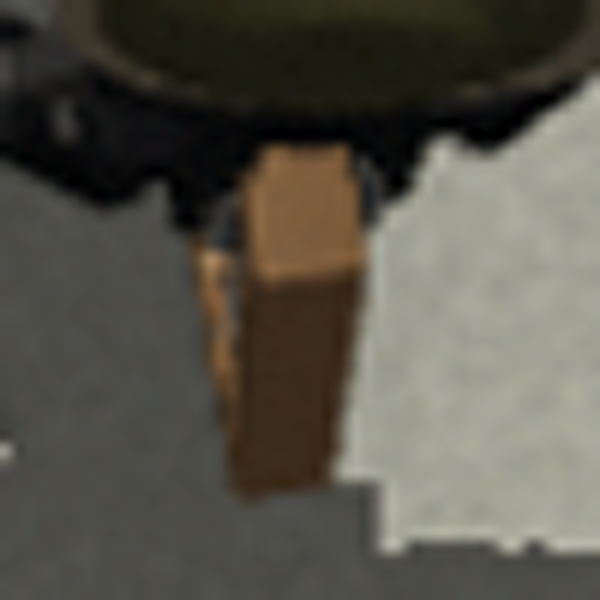

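View pics/z2.png

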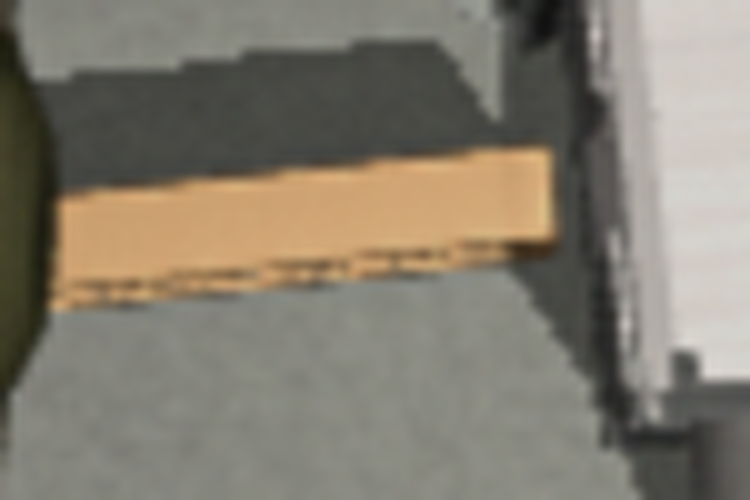

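```bash
cat > fp.py <<'E'
from h import *
def fp(side,top,q0,w=1):
    # q: x,y,zb,yaw,pitch(about local x); filter origin bottom centre
    Z=[(12,100,160),(-12,100,160),(12,100,0),(-12,100,0)]
    LT=[(12,-100,160),(-12,-100,160)]
    def Wd(q,L): return (Ro.from_euler("z",q[3])*Ro.from_euler("x",q[4])).apply(np.array(L,float))+q[:3]
    f=lambda q:np.concatenate([(proj("side",Wd(q,Z))-side).ravel(),(proj("top",Wd(q,LT))-top).ravel()])
    s=least_squares(f,q0);return s.x,s.fun.reshape(-1,2).round(1)
E
python3 - <<'E'
from fp import *
S=lambda p,o,s:np.array([(np.array(o)+(np.array(i)+.5)/s-.5) for i in p])
sd=S([(253,280),(362,262),(235,495),(333,482)],(250,205),12)
tp=S([(553,148),(553,240)],(205,175),10)
q,e=fp(sd,tp,[526,15,42,.09,0]);print(q.round(3),np.degrees(q[3:]),e.tolist())
s=r.sense()["tcp_pos"];B=[545.3,-195.8,.0912]
def tobox(p):
    c,s_=np.cos(B[2]),np.sin(B[2]);d=np.array(p[:2])-B[:2];return np.array([c*d[0]+s_*d[1],-s_*d[0]+c*d[1]])
print("filter in box",tobox(q),"tcp in box",tobox(s), "tcp-zb",s[2]-q[2])
# slot edges check: predicted pix of slot in side0
Wb=lambda L:W(B,L)
print((proj("side",Wb([(-18,95,26),(18,95,26),(-18,95,190),(18,95,190)]))-[200,80])*4+1.5)
E
```

```text
[ 5.23364e+02  1.21180e+01  5.25770e+01  7.70000e-02 -1.10000e-02] [ 4.43639882 -0.60340298] [[-0.1, -0.1], [0.7, 0.0], [-0.6, 0.2], [-0.1, -0.0], [-0.5, -0.2], [0.5, 0.2]]
filter in box [ -2.90948381 209.05152307] tcp in box [ -0.65864635 280.37331696] tcp-zb 123.26133198206136
[[262.33809543 397.32650568]
 [215.00820803 404.39576405]
 [267.42458132 291.76740031]
 [213.8675004  299.51861025]]
```

```bash
python3 -m jog '[[0,0.012,-0.015,0,-0.4,0.2,190],[0,0,-0.015,0,0,0,190],[0,0,-0.004,0,0,0,190]]';python3 -c "
from h import *
st()"; python3 -m jog '[[0,0,-0.003,0,0,0,190],[0,0,-0.001,0,0,0,190]]';python3 -c "
from h import *
st()"
```

```text
time: 4.48
tcp_pos: [521.4, 96.6, 145.9]
tool_rot: [0.673, 0.739, 0.005, 0.006]
ft_force: [0.7, 0.1, -2.6]
width: 22.9
t 4.48 tcp [521.4  96.6 145.9] z [ 0.015 -0.    -1.   ] ydeg 5.3 F [ 0.7  0.1 -2.6] M [ 0.09  0.04 -0.03] w 22.9 q [-0.04  0.4   1.61  0.    1.12 -0.13]
time: 4.65
tcp_pos: [522.0, 97.3, 143.5]
tool_rot: [0.673, 0.74, 0.006, 0.006]
ft_force: [0.4, -0.8, -2.2]
width: 23.1
t 4.65 tcp [522.   97.3 143.5] z [ 0.017 -0.    -1.   ] ydeg 5.4 F [ 0.4 -0.8 -2.2] M [ 0.1   0.01 -0.07] w 23.1 q [-0.04  0.4   1.61  0.    1.11 -0.13]
```

```bash
for i in 1 2 3; do python3 -m jog '[[0,0,-0.005,0,0.3,0,190]]' | tr '\n' ' ' ; echo; done
```

```text
time: 4.73 tcp_pos: [522.8, 97.4, 140.1] tool_rot: [0.673, 0.74, 0.005, 0.006] ft_force: [0.5, 0.1, -1.3] width: 23.2 
time: 4.82 tcp_pos: [523.2, 97.4, 135.6] tool_rot: [0.673, 0.74, 0.003, 0.004] ft_force: [-0.5, -0.6, -1.4] width: 23.3 
time: 4.9 tcp_pos: [523.5, 97.3, 130.8] tool_rot: [0.673, 0.74, 0.002, 0.002] ft_force: [0.1, -0.7, -1.5] width: 23.0
```

```bash
for i in 1 2 3; do python3 -m jog '[[0,0,-0.003,0,0.2,0,190]]' | tr '\n' ' ' ; echo; done;python3 -c "
from h import *
st()"
```

```text
time: 4.98 tcp_pos: [523.5, 97.3, 127.4] tool_rot: [0.673, 0.74, 0.001, 0.001] ft_force: [-0.5, 0.7, -1.5] width: 23.0 
time: 5.07 tcp_pos: [524.7, 96.8, 126.0] tool_rot: [0.673, 0.74, -0.0, 0.001] ft_force: [-3.3, -4.4, 36.8] width: 23.2 
time: 5.15 tcp_pos: [525.8, 96.5, 126.0] tool_rot: [0.673, 0.74, -0.0, 0.001] ft_force: [-1.3, -0.7, 17.2] width: 23.0 
t 5.15 tcp [525.8  96.5 126. ] z [ 0.001 -0.002 -1.   ] ydeg 5.4 F [-1.3 -0.7 17.2] M [ 0.09  0.9  -0.08] w 23.0 q [-0.04  0.44  1.61 -0.    1.09 -0.13]
```

```bash
cat >> h.py <<'E'
B=[545.3,-195.8,.0912]
def bt(x,y): return W(B,(x,y,0))[0,:2]
def tobox(p):
    c,s_=np.cos(B[2]),np.sin(B[2]);d=np.array(p[:2])-B[:2];return np.array([c*d[0]+s_*d[1],-s_*d[0]+c*d[1]])
def sb(x,y,z):
    st();s=r.sense()["tcp_pos"];print("box",tobox(s).round(1),"delta",(np.r_[bt(x,y),z]-s).round(1))
E
python3 -m jog '[[-0.003,0,0.01,0,0,0,190],[-0.002,0,0.012,0,0,0,190],[-0.001,0,0.004,0,0,0,190]]';python3 -c "
from h import *
sb(.5,280,154)"
```

```text
time: 5.4
tcp_pos: [520.0, 96.1, 153.2]
tool_rot: [0.673, 0.74, -0.001, 0.001]
ft_force: [-0.2, -0.0, -0.8]
width: 22.7
t 5.4 tcp [520.   96.1 153.2] z [ 0.001 -0.002 -1.   ] ydeg 5.4 F [-0.2 -0.  -0.8] M [ 0.05  0.01 -0.08] w 22.7 q [-0.04  0.4   1.6  -0.    1.15 -0.13]
box [  1.4 293. ] delta [  0.3 -13.    0.8]
```

```bash
python3 -m jog '[[0.0005,-0.012,0,0,0,0,190]]'; python3 - <<'E'
from h import *
import cv2
sb(.5,270,154)
im=r.get_image("top")[175:225,205:280];cv2.imwrite("pics/z3.png",cv2.resize(cv2.convertScaleAbs(im,alpha=1.4),None,fx=10,fy=10,interpolation=cv2.INTER_CUBIC))
im=r.get_image("side")[205:255,250:300];cv2.imwrite("pics/z4.png",cv2.resize(cv2.convertScaleAbs(im,alpha=1.6),None,fx=12,fy=12,interpolation=cv2.INTER_CUBIC))
E
```

```text
time: 5.48
tcp_pos: [520.6, 85.0, 154.0]
tool_rot: [0.672, 0.74, -0.0, 0.001]
ft_force: [0.3, 1.4, -1.4]
width: 23.1
t 5.48 tcp [520.6  85.  154. ] z [ 0.002 -0.002 -1.   ] ydeg 5.5 F [ 0.3  1.4 -1.4] M [ 0.19 -0.    0.04] w 23.1 q [-0.06  0.39  1.6  -0.    1.15 -0.15]
box [  1.  281.9] delta [  0.6 -11.8   0. ]
```

View pics/z3.png

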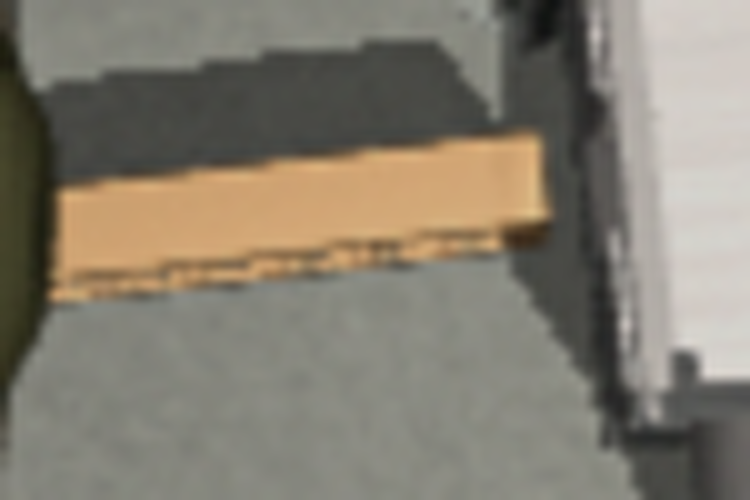

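View pics/z4.png

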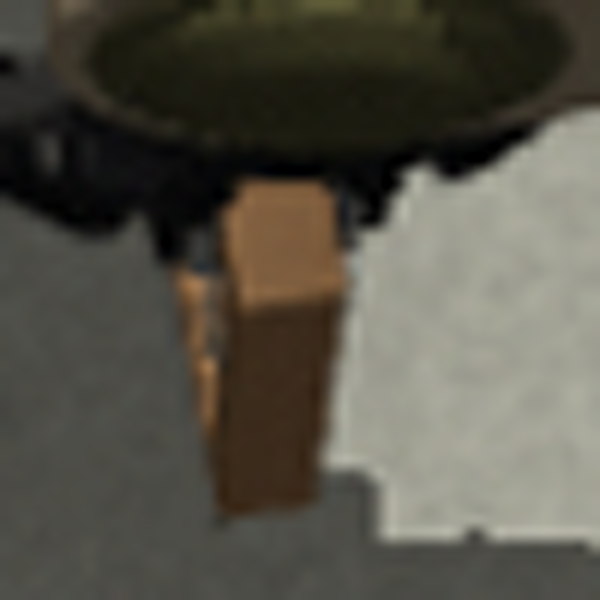

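```bash
python3 - <<'E'
from fp import *
S=lambda p,o,s:np.array([(np.array(o)+(np.array(i)+.5)/s-.5) for i in p])
sd=S([(237,306),(342,288),(222,518),(315,502)],(250,205),12)
tp=S([(540,132),(545,220)],(205,175),10)
q,e=fp(sd,tp,[526,15,30,.09,0]);print(q.round(3),np.degrees(q[3:]),e.tolist(),tobox(q))
for u in S([(540,132),(545,220),(58,188),(55,272)],(205,175),10): print(tobox(back("top",u,188)).round(1))
E
```

```text
[ 5.27642e+02  1.44510e+01  4.35490e+01  8.60000e-02 -1.00000e-02] [ 4.92406893 -0.59948952] [[-0.2, -0.0], [0.8, -0.0], [-0.7, 0.1], [0.0, 0.1], [-0.2, -0.3], [0.3, 0.3]] [  1.56388196 210.98495408]
[ 13.3 112. ]
[ -9.3 113.3]
[ 13.2 236.3]
[ -8.2 239.4]
```

```bash
for i in 1 2 ; do python3 -m jog '[[0,-0.010,-0.0007,0,0.1,-0.1,190]]' | tr '\n' ' ' ; echo; done;python3 -c "
from h import *
sb(-.5,250,153)"
```

```text
time: 5.67 tcp_pos: [520.4, 73.0, 151.8] tool_rot: [0.674, 0.739, -0.001, 0.0] ft_force: [-0.6, 0.1, -2.0] width: 23.1 
time: 5.75 tcp_pos: [520.3, 62.1, 150.5] tool_rot: [0.675, 0.738, -0.002, -0.001] ft_force: [-0.0, 0.2, -2.3] width: 22.9 
t 5.75 tcp [520.3  62.1 150.5] z [-0.005 -0.002 -1.   ] ydeg 5.2 F [-0.   0.2 -2.3] M [ 0.28 -0.23  0.14] w 22.9 q [-0.1   0.39  1.61 -0.    1.14 -0.19]
box [ -1.5 259.1] delta [ 1.8 -9.   2.5]
```

```bash
python3 -m jog '[[0.002,0,0.003,0,-0.3,0,190]]' | tr '\n' ' ' ;python3 -c "
from h import *
sb(-.5,250,153.5)"
```

```text
time: 5.83 tcp_pos: [521.9, 60.4, 152.5] tool_rot: [0.675, 0.738, -0.001, 0.0] ft_force: [0.2, -0.5, -2.6] width: 23.2 t 5.83 tcp [521.9  60.4 152.5] z [-0.001 -0.002 -1.   ] ydeg 5.1 F [ 0.2 -0.5 -2.6] M [ 0.09 -0.01  0.01] w 23.2 q [-0.11  0.39  1.61 -0.    1.15 -0.19]
box [1.000e-01 2.573e+02] delta [ 0.1 -7.3  1. ]
```

```bash
python3 -m jog '[[0.001,-0.008,0.001,0,-0.1,0,190]]' | tr '\n' ' ' ;python3 - <<'E'
from h import *
import cv2
sb(0,240,153.5)
im=r.get_image("top")[165:225,195:285];cv2.imwrite("pics/z5.png",cv2.resize(cv2.convertScaleAbs(im,alpha=1.4),None,fx=8,fy=8,interpolation=cv2.INTER_CUBIC))
E
```

```text
time: 5.92 tcp_pos: [523.2, 52.3, 153.6] tool_rot: [0.675, 0.738, -0.0, 0.001] ft_force: [1.1, 0.6, -0.6] width: 23.3 t 5.92 tcp [523.2  52.3 153.6] z [ 0.001 -0.002 -1.   ] ydeg 5.1 F [ 1.1  0.6 -0.6] M [ 0.39 -0.28  0.19] w 23.3 q [-0.12  0.39  1.61 -0.    1.15 -0.21]
box [  0.6 249.1] delta [ 0.3 -9.1 -0.1]
```

View pics/z5.png

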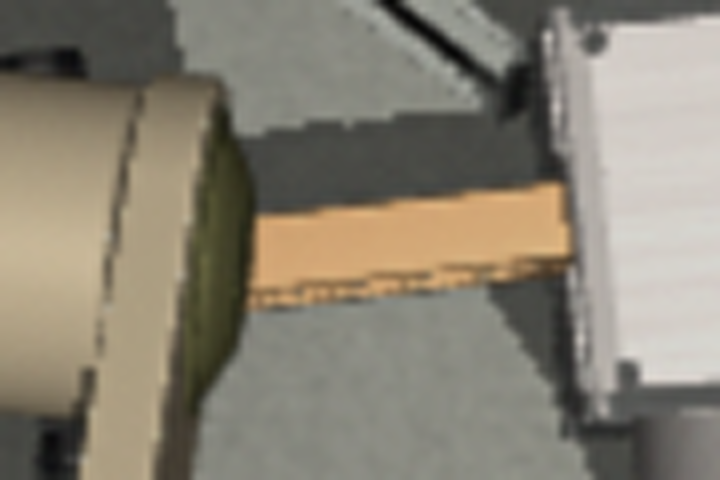

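The leading end has entered the slot at crop (570,220), roughly midway in it. I'll carry on, watching the forces.

```bash
for i in 1 2 3; do python3 -m jog '[[0.0005,-0.009,0,0,0,0,190]]' | tr '\n' ' ' ; echo; done;python3 -c "
from h import *
sb(0,220,153.5)"
```

```text
time: 6.05 tcp_pos: [524.1, 41.6, 153.6] tool_rot: [0.675, 0.738, -0.0, 0.001] ft_force: [1.5, 0.4, -2.0] width: 23.0 
time: 6.13 tcp_pos: [524.8, 31.8, 153.6] tool_rot: [0.675, 0.738, -0.0, 0.002] ft_force: [1.0, 1.1, -1.0] width: 23.2 
time: 6.22 tcp_pos: [525.5, 22.0, 153.7] tool_rot: [0.675, 0.738, 0.0, 0.002] ft_force: [1.8, 1.5, -1.6] width: 22.9 
t 6.22 tcp [525.5  22.  153.7] z [ 0.002 -0.002 -1.   ] ydeg 5.1 F [ 1.8  1.5 -1.6] M [ 0.42 -0.35  0.22] w 22.9 q [-0.18  0.39  1.61 -0.    1.15 -0.27]
box [1.000e-01 2.187e+02] delta [-0.2  1.3 -0.2]
```

```bash
for i in 1 2 3 4 5; do python3 -m jog '[[0.001,-0.011,0,0,0.1,0,190]]' | tr '\n' ' ' ; echo; done;python3 -c "
from h import *
sb(0,160,153.5)"
```

```text
time: 6.3 tcp_pos: [526.6, 10.1, 153.7] tool_rot: [0.675, 0.738, -0.0, 0.001] ft_force: [2.6, 0.9, -1.0] width: 23.1 
time: 6.38 tcp_pos: [527.8, -2.0, 153.8] tool_rot: [0.675, 0.738, -0.001, 0.001] ft_force: [1.5, 1.5, -1.7] width: 23.1 
time: 6.47 tcp_pos: [529.0, -14.3, 153.9] tool_rot: [0.675, 0.738, -0.001, -0.0] ft_force: [2.3, 1.9, -1.7] width: 23.2 
time: 6.55 tcp_pos: [530.2, -26.6, 153.9] tool_rot: [0.675, 0.738, -0.002, -0.001] ft_force: [2.4, 1.5, -1.1] width: 23.2 
time: 6.63 tcp_pos: [531.5, -38.9, 154.0] tool_rot: [0.675, 0.738, -0.002, -0.001] ft_force: [2.4, 1.9, -1.3] width: 23.4 
t 6.63 tcp [531.5 -38.9 154. ] z [-0.005 -0.001 -1.   ] ydeg 5.1 F [ 2.4  1.9 -1.3] M [ 0.62 -0.68  0.16] w 23.4 q [-0.29  0.4   1.58 -0.    1.16 -0.38]
box [  0.5 157.5] delta [-0.7  2.4 -0.5]
```

```bash
for i in 1 2 3; do python3 -m jog '[[0.0005,-0.009,0,0,-0.1,0,190]]' | tr '\n' ' ' ; echo; done;python3 -c "
from h import *
sb(0,126,153.5)"
```

```text
time: 6.72 tcp_pos: [532.2, -49.4, 154.0] tool_rot: [0.675, 0.738, -0.001, -0.001] ft_force: [2.3, 2.2, -1.3] width: 23.4 
time: 6.8 tcp_pos: [532.8, -58.9, 154.0] tool_rot: [0.675, 0.738, -0.0, -0.0] ft_force: [2.7, 6.1, -0.8] width: 23.5 
time: 6.88 tcp_pos: [533.6, -68.5, 154.0] tool_rot: [0.675, 0.738, 0.001, 0.0] ft_force: [4.1, 3.6, -1.0] width: 23.2 
t 6.88 tcp [533.6 -68.5 154. ] z [ 0.002  0.001 -1.   ] ydeg 5.1 F [ 4.1  3.6 -1. ] M [ 0.92 -0.93  0.67] w 23.2 q [-0.35  0.41  1.57  0.    1.16 -0.44]
box [-1.000e-01  1.279e+02] delta [ 0.2 -1.8 -0.5]
```

```bash
python3 -m jog '[[0,0,0,0,0,0,120],[0,0,0,0,0,0,120],[0,0,0,0,0,0,120]]'; python3 -m jog '[[0,0,0.02,0,0,0,120],[0,0,0.025,0,0,0,120],[-0.001,0.01,0.02,0,0,0,120],[-0.003,0.03,0,0,0,0,200],[-0.003,0.03,0,0,0,0,255]]'; python3 - <<'E'
from h import *
import cv2
sb(0,185,137)
for n,(x0,x1,y0,y1) in dict(side=(190,310,80,230),top=(180,330,110,240)).items():
    im=r.get_image(n)
    cv2.imwrite(f"pics/{n}6.png",cv2.resize(im[y0:y1,x0:x1],None,fx=4,fy=4,interpolation=cv2.INTER_CUBIC))
E
```

```text
time: 7.13
tcp_pos: [532.8, -71.2, 153.9]
tool_rot: [0.676, 0.737, -0.0, -0.0]
ft_force: [-0.1, 0.2, -0.4]
width: 45.2
time: 7.55
tcp_pos: [523.9, -2.7, 220.8]
tool_rot: [0.678, 0.735, -0.003, -0.002]
ft_force: [0.5, 1.1, -0.9]
width: 22.2
t 7.55 tcp [523.9  -2.7 220.8] z [-0.006 -0.002 -1.   ] ydeg 4.6 F [ 0.5  1.1 -0.9] M [-0.04 -0.02  0.03] w 22.2 q [-0.23  0.32  1.51 -0.    1.31 -0.31]
box [ -3.8 194.3] delta [  4.6  -8.9 -83.8]
```

View pics/side6.png

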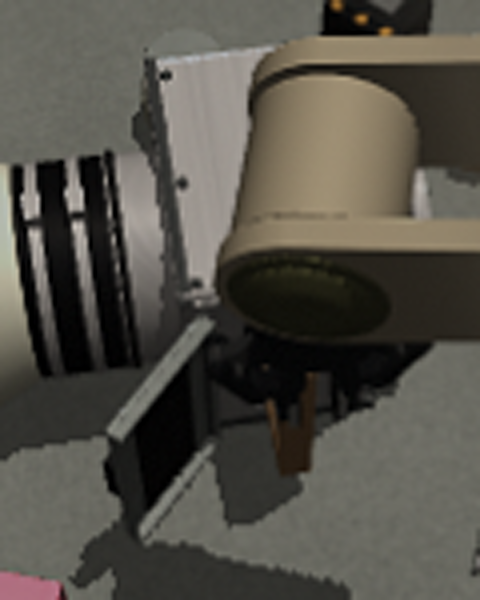

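View pics/top6.png

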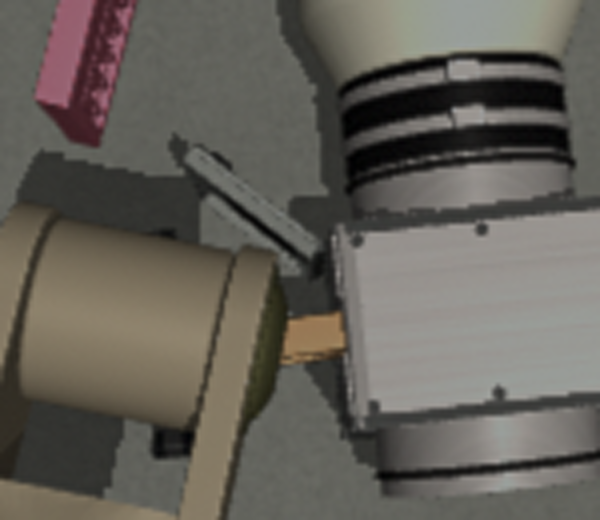

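The filter stands in the track with its tail out, the tail's base at side crop (293,472). Now I'll lower the shut fingers behind it.

```bash
python3 -m jog '[[0.003,0,-0.028,0,-0.3,0.5,255],[0.001,0,-0.028,0,0,0,255],[0,0,-0.026,0,0,0,255]]'; python3 -c "
from h import *
sb(0,170,138)"
```

```text
time: 7.9
tcp_pos: [529.9, 0.6, 142.3]
tool_rot: [0.671, 0.741, 0.002, 0.006]
ft_force: [0.3, -0.4, -0.6]
width: 0.3
t 7.9 tcp [529.9   0.6 142.3] z [ 0.011 -0.006 -1.   ] ydeg 5.7 F [ 0.3 -0.4 -0.6] M [-0.01  0.01 -0.01] w 0.3 q [-0.22  0.4   1.61 -0.    1.11 -0.32]
box [  2.5 196.9] delta [ -0.  -27.1  -4.3]
```

```bash
python3 -m jog '[[0,-0.012,-0.003,0.3,0.4,0,255],[0.0005,-0.012,0,0,0,0,255]]'|tr '\n' ' '; for i in 1 2 3 4; do python3 -m jog '[[0.0005,-0.008,0,0,0,0,255]]' | tr '\n' ' ' ; echo; done;python3 -c "
from h import *
sb(0,111,138)"
```

```text
time: 8.07 tcp_pos: [527.4, -22.3, 134.0] tool_rot: [0.67, 0.742, -0.001, -0.003] ft_force: [0.2, 0.3, 0.9] width: 0.2 time: 8.15 tcp_pos: [527.6, -31.0, 133.6] tool_rot: [0.67, 0.742, -0.002, -0.003] ft_force: [-1.0, 10.9, 5.0] width: -0.0 
time: 8.23 tcp_pos: [528.3, -38.8, 134.3] tool_rot: [0.67, 0.742, -0.001, -0.004] ft_force: [0.6, 12.7, 5.5] width: -0.0 
time: 8.32 tcp_pos: [529.3, -46.3, 135.4] tool_rot: [0.67, 0.742, 0.001, -0.004] ft_force: [0.2, 13.2, 6.5] width: -0.1 
time: 8.4 tcp_pos: [529.8, -52.6, 136.3] tool_rot: [0.67, 0.742, 0.003, -0.005] ft_force: [-1.3, 31.3, -4.0] width: 0.1 
t 8.4 tcp [529.8 -52.6 136.3] z [-0.004  0.012 -1.   ] ydeg 5.8 F [-1.3 31.3 -4. ] M [4.19 0.15 0.07] w 0.1 q [-0.32  0.42  1.6   0.01  1.12 -0.43]
box [ -2.4 144. ] delta [  5.4 -32.7   1.7]
```

Force jumped to 31 N with about 32 mm still to go, so I'm backing off and looking.

```bash
python3 -m jog '[[0,0.008,0,-0.5,0,0,255],[-0.003,0.03,0,0,0,0,255],[-0.004,0.04,0.02,0,0,0,255],[-0.004,0.04,0.02,0,0,0,255]]'|tr '\n' ' ';python3 - <<'E'
from h import *
import cv2
sb(0,111,138)
for n,(x0,x1,y0,y1) in dict(side=(190,310,80,230),top=(200,320,120,220)).items():
    im=r.get_image(n)
    cv2.imwrite(f"pics/{n}7.png",cv2.resize(cv2.convertScaleAbs(im[y0:y1,x0:x1],alpha=1.5),None,fx=4 if n=="side" else 6,fy=4 if n=="side" else 6,interpolation=cv2.INTER_CUBIC))
E
```

```text
time: 8.73 tcp_pos: [519.0, 58.2, 175.5] tool_rot: [0.675, 0.738, -0.002, -0.002] ft_force: [1.6, 0.8, 0.3] width: -0.1 t 8.73 tcp [519.   58.2 175.5] z [-0.005  0.001 -1.   ] ydeg 5.1 F [1.6 0.8 0.3] M [-0.03 -0.01  0.03] w -0.1 q [-0.11  0.36  1.58  0.    1.2  -0.2 ]
box [ -3.1 255.3] delta [  16.2 -143.5  -37.5]
```

View pics/side7.png

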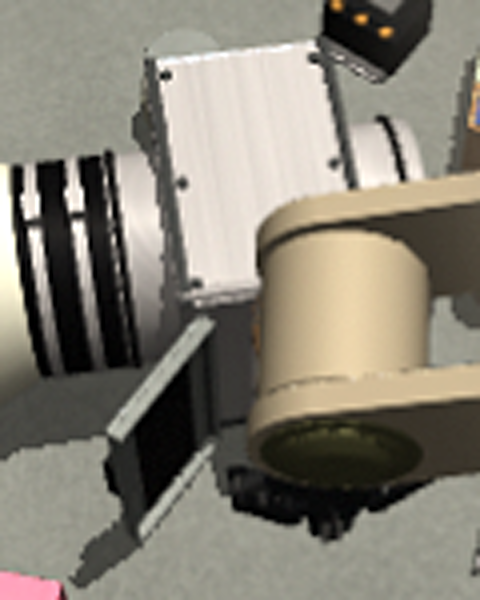

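View pics/top7.png

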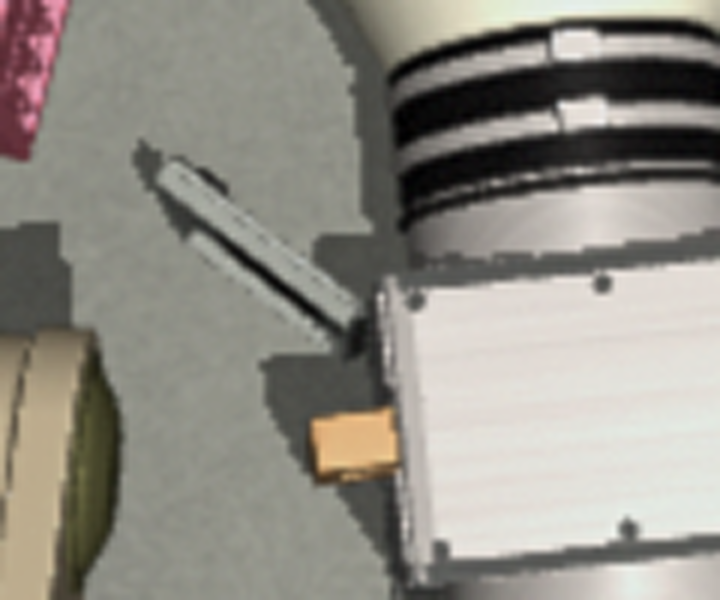

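```bash
python3 - <<'E'
from h import *
for u in [(311,415),(316,473),(395,408),(396,464),(392,293),(412,582)]:
    p=np.array([200,120])+(np.array(u)+.5)/6-.5
    print(u,tobox(back("top",p,186)).round(1))
E
```

```text
(311, 415) [ 12.9 130.4]
(316, 473) [-12.  131.1]
(395, 408) [11.8 94.4]
(396, 464) [-12.1  96.7]
(392, 293) [61.1 89.9]
(412, 582) [-62.9  95.8]
```

```bash
python3 -m jog '[[0.001,-0.004,-0.012,-7,-0.6,0,255],[0.001,-0.004,-0.012,-7,-0.6,0,255],[0.001,-0.004,-0.012,-7,-0.6,0,255],[0.001,-0.004,-0.012,-7,-0.6,0,255],[0,0,-0.012,-7,-0.6,0,255],[0,0,-0.01,-5,-0.4,0,255]]';python3 - <<'E'
from h import *
sb(0,165,102)
import cv2
for n in("side","top"): cv2.imwrite(f"pics/{n}8.png",r.get_image(n))
E
```

```text
time: 9.33
tcp_pos: [531.0, 40.7, 116.6]
tool_rot: [0.629, 0.693, -0.229, 0.268]
ft_force: [-0.1, 0.1, -0.5]
width: -0.3
t 9.33 tcp [531.   40.7 116.6] z [ 0.084 -0.655 -0.751] ydeg 6.0 F [-0.1  0.1 -0.5] M [0.26 0.09 0.02] w -0.3 q [ 0.17  0.57  1.62 -0.81  1.15  0.5 ]
box [  7.3 236.8] delta [ -0.7 -72.2 -14.6]
```

View pics/side8.png

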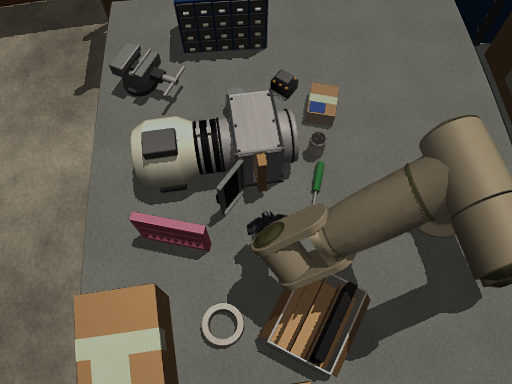

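```bash
python3 - <<'E'
import cv2
a=cv2.imread("pics/side8.png")[85:215,205:305];cv2.imwrite("pics/z6.png",cv2.resize(cv2.convertScaleAbs(a,alpha=1.6),None,fx=4.6,fy=4.6,interpolation=cv2.INTER_CUBIC))
E
```

```text
(no output)
```

View pics/z6.png

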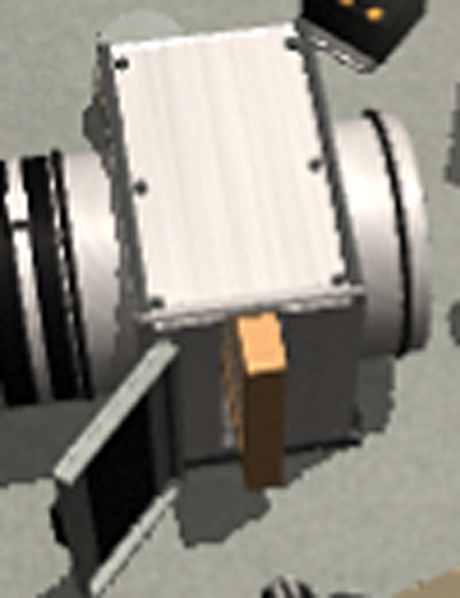

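```bash
python3 -m jog '[[-0.002,-0.025,-0.007,0,0,0,255],[0,-0.025,-0.006,0,0,0,255],[0.001,-0.02,-0.002,0,0,0,255]]';python3 -c "
from h import *
sb(0,145,102)"
```

```text
time: 9.68
tcp_pos: [530.5, -28.5, 101.1]
tool_rot: [0.628, 0.697, -0.225, 0.263]
ft_force: [0.4, 0.2, -0.6]
width: -0.1
t 9.68 tcp [530.5 -28.5 101.1] z [ 0.084 -0.645 -0.76 ] ydeg 6.3 F [ 0.4  0.2 -0.6] M [0.31 0.02 0.  ] w -0.1 q [ 0.04  0.55  1.7  -0.86  1.02  0.46]
box [  0.5 168. ] delta [  1.6 -22.9   0.9]
```

```bash
python3 -m jog '[[0.001,-0.012,0,0,0,0,255],[0.001,-0.01,0,0,0,0,255]]' | tr '\n' ' ';echo;  for i in 1 2 3; do python3 -m jog '[[0.0005,-0.006,0,0,0,0,255]]' | tr '\n' ' ' ; echo; done;python3 -c "
from h import *
sb(0,139,102)"
```

```text
time: 9.85 tcp_pos: [533.1, -55.2, 103.5] tool_rot: [0.631, 0.695, -0.223, 0.262] ft_force: [0.3, 0.6, -0.7] width: 0.5 
time: 9.93 tcp_pos: [533.8, -62.4, 104.0] tool_rot: [0.633, 0.695, -0.221, 0.261] ft_force: [-0.5, 12.7, -8.9] width: 0.1 
time: 10.02 tcp_pos: [534.5, -68.3, 103.8] tool_rot: [0.634, 0.695, -0.218, 0.259] ft_force: [-0.1, 13.6, -9.6] width: -0.2 
time: 10.1 tcp_pos: [535.2, -73.9, 103.7] tool_rot: [0.635, 0.695, -0.215, 0.258] ft_force: [1.0, 10.1, -6.3] width: 0.2 
t 10.1 tcp [535.2 -73.9 103.7] z [ 0.085 -0.627 -0.774] ydeg 5.7 F [ 1.  10.1 -6.3] M [2.41 0.05 0.25] w 0.2 q [-0.06  0.53  1.72 -0.87  0.95  0.39]
box [  1.  122.3] delta [-2.5 16.5 -1.7]
```

```bash
for i in 1 2 ; do python3 -m jog '[[0.0003,-0.006,0,-0.3,0,0,255]]' | tr '\n' ' ' ; echo; done; for i in 1 2 ; do python3 -m jog '[[0,-0.003,0,-0.3,0,0,255]]' | tr '\n' ' ' ; echo; done;python3 -c "
from h import *
sb(0,103,102)"
```

```text
time: 10.18 tcp_pos: [535.7, -79.4, 103.5] tool_rot: [0.636, 0.695, -0.215, 0.258] ft_force: [1.4, 10.7, -6.0] width: 0.0 
time: 10.27 tcp_pos: [536.3, -84.8, 103.4] tool_rot: [0.636, 0.695, -0.214, 0.259] ft_force: [0.5, 11.0, -5.3] width: 0.1 
time: 10.35 tcp_pos: [536.6, -87.5, 103.2] tool_rot: [0.637, 0.694, -0.213, 0.259] ft_force: [1.5, 10.5, -5.0] width: -0.0 
time: 10.43 tcp_pos: [537.0, -88.4, 102.4] tool_rot: [0.637, 0.695, -0.211, 0.259] ft_force: [-0.7, 32.7, -9.2] width: -0.0 
t 10.43 tcp [537.  -88.4 102.4] z [ 0.092 -0.623 -0.777] ydeg 5.7 F [-0.7 32.7 -9.2] M [5.49 0.17 0.52] w -0.0 q [-0.09  0.53  1.72 -0.87  0.92  0.38]
box [  1.5 107.7] delta [-1.1 -4.8 -0.4]
```

```bash
python3 -m jog '[[0,0.01,0,0,0,0,255],[-0.003,0.035,0.0,0,0,0,255],[-0.005,0.04,0.02,6,0,0,255],[-0.005,0.04,0.02,6,0,0,255],[-0.004,0.02,0.03,6,0,0,255]]'|tr '\n' ' ';python3 - <<'E'
from h import *
sb(0,165,102)
import cv2
a=r.get_image("side")[85:215,205:305];cv2.imwrite("pics/z7.png",cv2.resize(cv2.convertScaleAbs(a,alpha=1.6),None,fx=4.6,fy=4.6,interpolation=cv2.INTER_CUBIC))
a=r.get_image("top")[130:220,210:300];cv2.imwrite("pics/z8.png",cv2.resize(cv2.convertScaleAbs(a,alpha=1.5),None,fx=6,fy=6,interpolation=cv2.INTER_CUBIC))
E
```

```text
time: 10.85 tcp_pos: [518.4, 55.4, 170.2] tool_rot: [0.672, 0.72, -0.094, 0.145] ft_force: [-0.0, -0.3, 0.3] width: 0.1 t 10.85 tcp [518.4  55.4 170.2] z [ 0.083 -0.331 -0.94 ] ydeg 4.6 F [-0.  -0.3  0.3] M [0.17 0.04 0.05] w 0.1 q [ 0.05  0.37  1.63 -0.38  1.1   0.15]
box [ -3.9 252.6] delta [ 11.9 -86.9 -68.2]
```

View pics/z7.png

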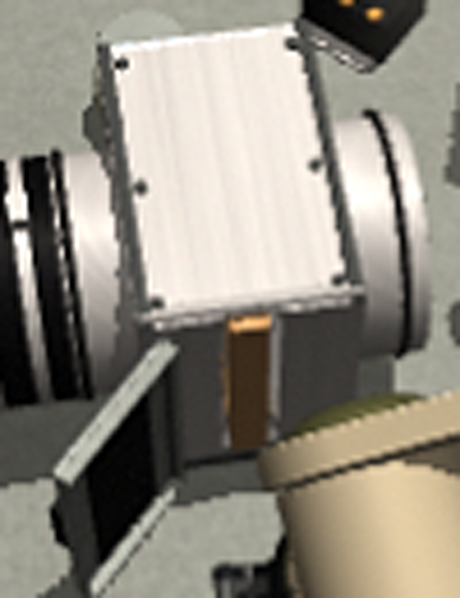

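View pics/z8.png

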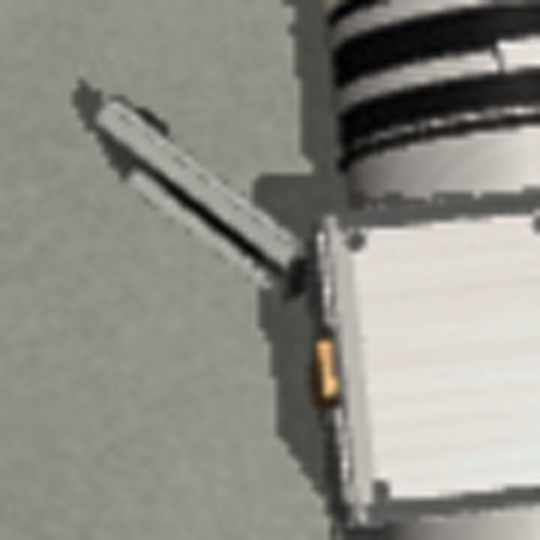

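```bash
python3 - <<'E'
from h import *
f=lambda u:np.array([210,130])+(np.array(u)+.5)/6-.5
for u in [(313,345),(317,406)]: print(tobox(back("top",f(u),186)).round(1))
print("door")
for u in [(97,113),(118,97),(300,240),(285,262)]: print(tobox(back("top",f(u),197)).round(1))
for a in (2.2,2.3,2.4,2.5):
    d=np.array([-np.cos(a),np.sin(a)]);h=np.array([52,105]);n=np.array([np.sin(a),np.cos(a)])
    pts=[h+102*d,h+102*d+4*n,h,h+4*n]
    print(a,[((proj("top",np.r_[bt(*p),197][None])[0]-[210,130]+.5)*6-.5).round().tolist() for p in pts], (h+102*d).round())
E
```

```text
[ 14.1 103.6]
[-12.  104.9]
door
[122.3 183.7]
[128.1 174.1]
[ 58.4 104.1]
[ 49.8 111.5]
2.2 [[91.0, 138.0], [96.0, 130.0], [300.0, 255.0], [304.0, 247.0]] [112. 187.]
2.3 [[104.0, 118.0], [109.0, 110.0], [300.0, 255.0], [305.0, 247.0]] [120. 181.]
2.4 [[119.0, 99.0], [125.0, 92.0], [300.0, 255.0], [306.0, 248.0]] [127. 174.]
2.5 [[135.0, 82.0], [142.0, 75.0], [300.0, 255.0], [307.0, 249.0]] [134. 166.]
```

```bash
python3 - <<'E'
from h import *
import cv2
im=r.get_image("top");cv2.imwrite("pics/top9f.png",im)
a=im[160:225,255:290];cv2.imwrite("pics/z9.png",cv2.resize(cv2.convertScaleAbs(a,alpha=1.3),None,fx=9,fy=9,interpolation=cv2.INTER_NEAREST))
im=r.get_image("side");cv2.imwrite("pics/side9f.png",im)
a=im[145:195,225:290];cv2.imwrite("pics/z10.png",cv2.resize(cv2.convertScaleAbs(a,alpha=1.6),None,fx=10,fy=10,interpolation=cv2.INTER_CUBIC))
# predictions
P3=lambda n,L,o,s:((proj(n,W(B,L))-o+.5)*s-.5).round().tolist()
L=[(-65,95,198),(65,95,198),(-12,100,186),(12,100,186),(-12,105,186),(12,105,186)]
print(P3("top",L,[255,160],9))
L=[(-12,100,186),(12,100,186),(-12,100,26),(12,100,26),(-12,105,26),(12,105,26),(-18,95,26),(18,95,26)]
print(P3("side",L,[225,145],10))
E
```

```text
[[128.0, 521.0], [75.0, 63.0], [88.0, 337.0], [78.0, 254.0], [70.0, 339.0], [61.0, 256.0]]
[[400.0, 107.0], [311.0, 120.0], [390.0, 362.0], [311.0, 374.0], [393.0, 377.0], [313.0, 389.0], [407.0, 344.0], [288.0, 362.0]]
```

View pics/z9.png

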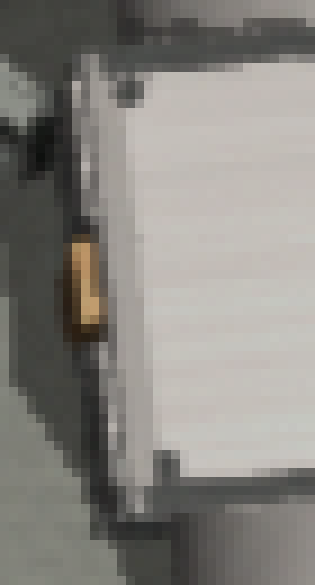

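View pics/z10.png

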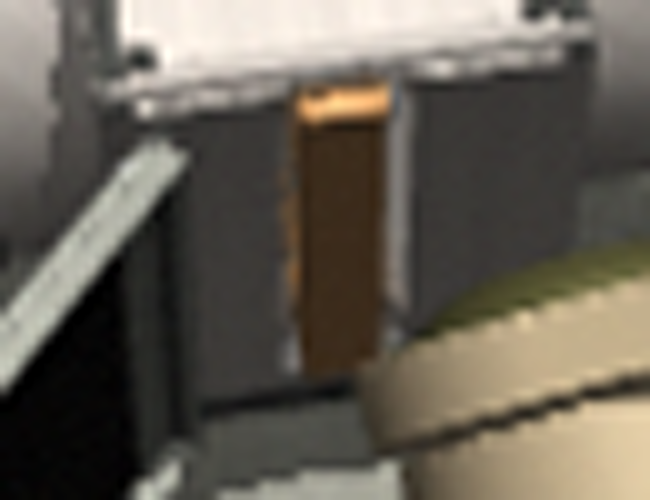

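The filter is seated. The tail face is at top crop (75–105, 240–330), within 1–2 mm of the predicted home outline, and the push ended on a hard stop. Next I'll straighten the tool and go over the door to its outer side.

```bash
python3 -m jog '[[0,0,0.03,6.4,1.6,0,255],[0,0,0.03,6.4,1.6,0,255],[0.01,0,0.025,6.4,1.6,0,255],[0.028,-0.018,0,0,0,0,255],[0.028,-0.018,0,0,0,0,255],[0.028,-0.018,0,0,0,0,255],[0.028,-0.018,0,0,0,0,255],[0.015,-0.01,0,0,0,0,255]]';python3 -c "
from h import *
sb(137,145,150)"
```

```text
time: 11.72
tcp_pos: [657.2, -39.5, 256.4]
tool_rot: [0.682, 0.731, 0.0, -0.003]
ft_force: [0.1, 0.2, 0.1]
width: 0.0
t 11.72 tcp [657.2 -39.5 256.4] z [-0.004  0.005 -1.   ] ydeg 3.9 F [0.1 0.2 0.1] M [ 0.02 -0.05  0.03] w 0.0 q [-0.24  0.61  0.98  0.    1.55 -0.31]
box [125.7 145.4] delta [  11.3    0.6 -106.4]
```

```bash
python3 -m jog '[[0.011,0,-0.015,0,0,1,255],[0,0,-0.015,0,0,0,255]]' | tr '\n' ' ';python3 - <<'E'
from h import *
sb(137,145,150)
import cv2
for n in("side","top"):
    im=r.get_image(n); a=im[100:230,190:350] if n=="side" else im[80:220,190:350]
    cv2.imwrite(f"pics/{n}10.png",cv2.resize(cv2.convertScaleAbs(a,alpha=1.4),None,fx=4,fy=4,interpolation=cv2.INTER_CUBIC))
E
```

```text
time: 11.88 tcp_pos: [671.3, -45.4, 224.5] tool_rot: [0.678, 0.735, 0.0, -0.002] ft_force: [-0.6, 1.3, -0.6] width: 0.2 t 11.88 tcp [671.3 -45.4 224.5] z [-0.003  0.003 -1.   ] ydeg 4.7 F [-0.6  1.3 -0.6] M [0.03 0.03 0.04] w 0.2 q [-0.24  0.66  0.98  0.    1.5  -0.32]
box [139.2 138.3] delta [ -2.8   6.4 -74.5]
```

View pics/side10.png

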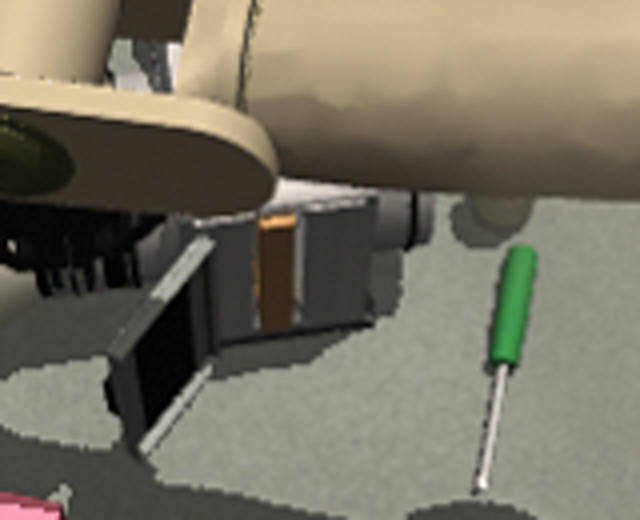

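View pics/top10.png

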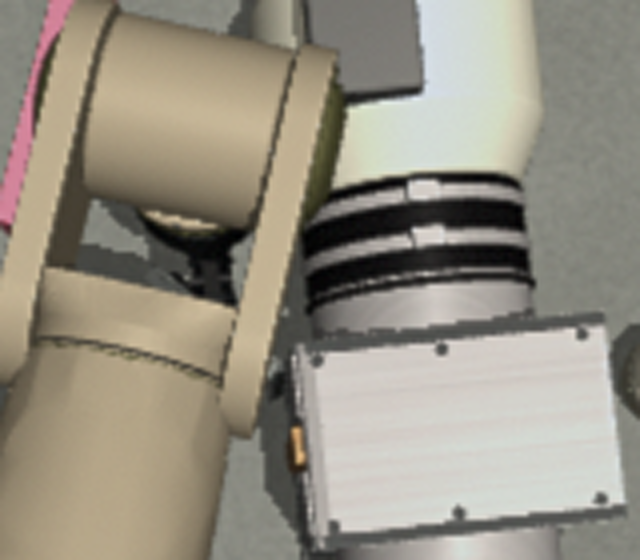

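```bash
python3 -m jog '[[-0.001,0.002,-0.02,0,0,0,255],[0,0.002,-0.02,0,0,0,255]]' | tr '\n' ' ';echo; python3 -m jog '[[0,0.001,-0.014,0,0,0,255],[0,0,-0.008,0,0,0,255]]' | tr '\n' ' ';python3 -c "
from h import *
sb(137,145,152)"
```

```text
time: 12.15 tcp_pos: [669.1, -42.2, 185.9] tool_rot: [0.678, 0.735, -0.0, -0.002] ft_force: [0.2, 0.8, -1.2] width: 0.3 
time: 12.32 tcp_pos: [667.9, -41.4, 162.0] tool_rot: [0.679, 0.735, -0.001, -0.003] ft_force: [-0.5, 0.1, 0.1] width: -0.1 t 12.32 tcp [667.9 -41.4 162. ] z [-0.005  0.002 -1.   ] ydeg 4.5 F [-0.5  0.1  0.1] M [ 0.01 -0.07 -0.  ] w -0.1 q [-0.24  0.69  1.09  0.    1.36 -0.32]
box [136.1 142.6] delta [  0.7   2.5 -10. ]
```

```bash
python3 - <<'E'
from h import *
p0=r.sense()["tcp_pos"][:2]
for a in np.r_[np.arange(2.4,.05,-.3),.0]:
    d=np.array([-np.cos(a),np.sin(a)]);n=np.array([np.sin(a),np.cos(a)])
    b=np.array([52,105])+85*d+17*n;w=bt(*b);print(a.round(2),b.round(1),w.round(1),(w-p0).round(1));p0=w
E
```

```text
2.4 [126.2 149.9] [657.3 -35.1] [-10.6   6.3]
2.1 [109.6 169.8] [639.  -16.7] [-18.3  18.3]
1.8 [ 87.9 183.9] [616.1  -4.6] [-22.9  12.1]
1.5 [ 62.9 191. ] [5.906e+02 1.000e-01] [-25.5   4.8]
1.2 [ 37.  190.4] [564.9  -2.8] [-25.7  -3. ]
0.9 [ 12.5 182.2] [541.1 -13.3] [-23.7 -10.4]
0.6 [ -8.6 167. ] [521.6 -30.2] [-19.6 -17. ]
0.3 [-24.2 146.4] [507.9 -52.3] [-13.7 -22. ]
0.0 [-33. 122.] [501.3 -77.3] [ -6.6 -25.1]
```

```bash
python3 -m jog '[[-0.005,0.003,-0.003,0,0,0,255],[-0.006,0.004,0,0,0,0,255],[-0.009,0.009,0,0,0,0,255],[-0.009,0.009,0,0,0,0,255]]' | tr '\n' ' ';python3 -c "
from h import *
sb(109.6,169.8,155)"
```

```text
time: 12.65 tcp_pos: [637.9, -18.7, 158.7] tool_rot: [0.68, 0.734, -0.002, -0.003] ft_force: [0.9, -1.4, 0.3] width: 0.0 t 12.65 tcp [637.9 -18.7 158.7] z [-0.006  0.001 -1.   ] ydeg 4.4 F [ 0.9 -1.4  0.3] M [-0.12 -0.07 -0.03] w 0.0 q [-0.21  0.62  1.22 -0.    1.31 -0.29]
box [108.3 167.9] delta [ 1.1  2.  -3.7]
```

Contact with the door is light (about 1.5 N). Continuing round the arc.

```bash
python3 -m jog '[[-0.011,0.008,0,0,0,0,255],[-0.011,0.006,0,0,0,0,255],[-0.012,0.003,0,0,0,0,255],[-0.012,0.001,0,0,0,0,255]]' | tr '\n' ' ';python3 - <<'E'
from h import *
sb(62.9,191,155)
import cv2
for n in("top",):
    im=r.get_image(n); a=im[80:220,190:350]
    cv2.imwrite(f"pics/{n}11.png",cv2.resize(cv2.convertScaleAbs(a,alpha=1.4),None,fx=4,fy=4,interpolation=cv2.INTER_CUBIC))
im=r.get_image("side")[120:250,180:320]
cv2.imwrite("pics/side11.png",cv2.resize(cv2.convertScaleAbs(im,alpha=1.4),None,fx=4,fy=4,interpolation=cv2.INTER_CUBIC))
E
```

```text
time: 12.98 tcp_pos: [590.8, -0.5, 162.4] tool_rot: [0.679, 0.734, -0.001, 0.0] ft_force: [1.5, -1.1, -0.6] width: -0.0 t 12.98 tcp [ 5.908e+02 -5.000e-01  1.624e+02] z [-0.    -0.002 -1.   ] ydeg 4.4 F [ 1.5 -1.1 -0.6] M [-0.1  -0.16  0.06] w -0.0 q [-0.2   0.51  1.39 -0.    1.24 -0.27]
box [ 63.1 190.4] delta [-0.3  0.6 -7.4]
```

View pics/side11.png

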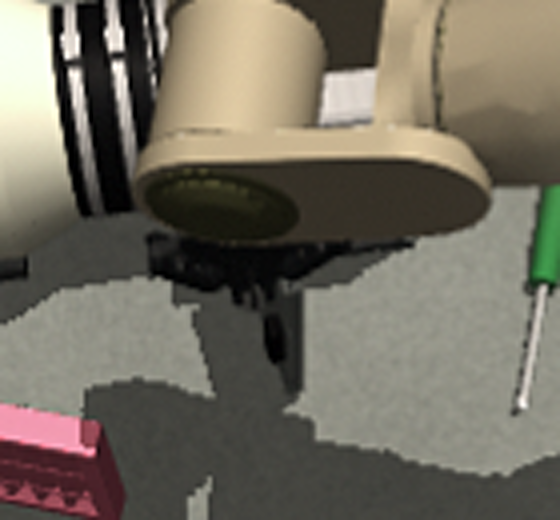

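The door has swung to about 1.4 rad. Its edge and black grip are at crop (285,345), with the fingers behind it.

```bash
python3 -m jog '[[-0.012,0,-0.002,0,0,0,255],[-0.012,-0.002,-0.002,0,0,0,255],[-0.011,-0.005,-0.001,0,0,0,255],[-0.011,-0.006,-0.001,0,0,0,255]]' | tr '\n' ' ';python3 -c "
from h import *
sb(12.5,182.2,155)"
```

```text
time: 13.42 tcp_pos: [547.3, -14.6, 159.5] tool_rot: [0.679, 0.734, 0.001, 0.004] ft_force: [1.0, 0.3, 0.0] width: 0.2 t 13.42 tcp [547.3 -14.6 159.5] z [ 0.007 -0.003 -1.   ] ydeg 4.4 F [1.  0.3 0. ] M [-0.02 -0.16 -0.03] w 0.2 q [-0.24  0.42  1.54 -0.    1.17 -0.32]
box [ 18.5 180.3] delta [-6.1  1.4 -4.5]
```

```bash
python3 -m jog '[[-0.012,-0.005,-0.001,0,0.2,0,255],[-0.011,-0.008,-0.001,0,0,0,255],[-0.009,-0.009,0,0,0,0,255],[-0.007,-0.011,0,0,0,0,255]]' | tr '\n' ' ';python3 - <<'E'
from h import *
sb(-24.2,146.4,155)
import cv2
im=r.get_image("side")[100:230,200:330]
cv2.imwrite("pics/side12.png",cv2.resize(cv2.convertScaleAbs(im,alpha=1.4),None,fx=4.5,fy=4.5,interpolation=cv2.INTER_CUBIC))
E
```

```text
time: 13.75 tcp_pos: [509.5, -49.9, 160.0] tool_rot: [0.679, 0.734, 0.002, 0.005] ft_force: [1.5, -0.0, 0.6] width: -0.3 t 13.75 tcp [509.5 -49.9 160. ] z [ 0.01  -0.004 -1.   ] ydeg 4.4 F [ 1.5 -0.   0.6] M [ 0.1  -0.16  0.02] w -0.3 q [-0.33  0.35  1.65 -0.    1.14 -0.4 ]
box [-22.3 148.6] delta [-1.7 -2.3 -5. ]
```

View pics/side12.png

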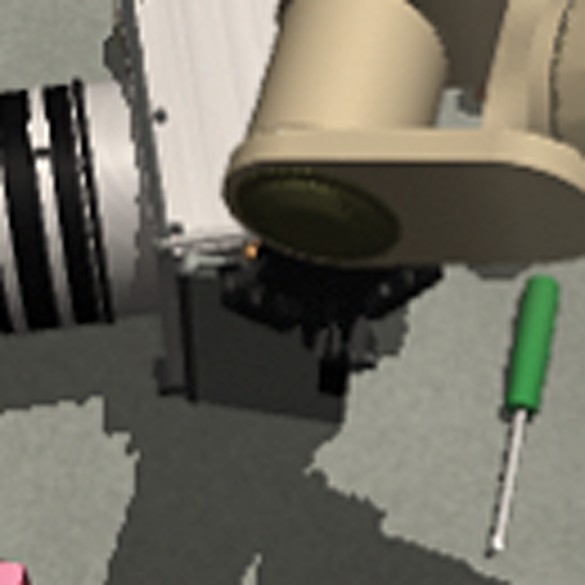

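```bash
python3 -m jog '[[-0.004,-0.011,0,0,0.3,0,255],[-0.002,-0.008,0,0,0,0,255]]' | tr '\n' ' ';echo; for i in 1 2 3; do python3 -m jog '[[0,-0.004,0,0,0.1,0,255]]' | tr '\n' ' '; echo; done; python3 -c "
from h import *
sb(-33,120,155)"
```

```text
time: 13.97 tcp_pos: [503.3, -71.4, 160.8] tool_rot: [0.68, 0.733, -0.0, 0.003] ft_force: [0.1, 1.1, 0.2] width: -0.2 
time: 14.05 tcp_pos: [503.4, -76.3, 160.9] tool_rot: [0.68, 0.733, -0.001, 0.003] ft_force: [-0.1, -0.3, -1.3] width: -0.2 
time: 14.13 tcp_pos: [503.4, -78.7, 161.0] tool_rot: [0.681, 0.733, 0.0, -0.0] ft_force: [0.7, 34.7, 9.7] width: 0.3 
time: 14.22 tcp_pos: [503.3, -78.5, 161.1] tool_rot: [0.681, 0.732, 0.003, -0.005] ft_force: [-1.4, 38.7, 10.0] width: 0.2 
t 14.22 tcp [503.3 -78.5 161.1] z [-0.003  0.011 -1.   ] ydeg 4.2 F [-1.4 38.7 10. ] M [5.5  0.01 0.08] w 0.2 q [-0.39  0.35  1.64  0.01  1.16 -0.47]
box [-31.1 120.6] delta [-1.8 -0.8 -6.1]
```

```bash
python3 -m jog '[[0,0.012,0,-0.5,0,0,255],[-0.003,0.03,0,0,0,0,255],[-0.02,0.03,0.03,0,0,0,255],[-0.035,0.02,0.02,0,0,0,255],[-0.04,0.01,0,0,0,0,255],[-0.04,0.01,0,0,0,0,255],[-0.03,0,0,0,0,0,255]]' | tr '\n' ' ';python3 - <<'E'
from h import *
st()
import cv2
im=r.get_image("side");cv2.imwrite("pics/side13f.png",im)
cv2.imwrite("pics/side13.png",cv2.resize(cv2.convertScaleAbs(im[80:210,200:330],alpha=1.5),None,fx=4.5,fy=4.5,interpolation=cv2.INTER_CUBIC))
im=r.get_image("top");cv2.imwrite("pics/top13f.png",im)
cv2.imwrite("pics/top13.png",cv2.resize(cv2.convertScaleAbs(im[150:240,240:320],alpha=1.4),None,fx=6.5,fy=6.5,interpolation=cv2.INTER_CUBIC))
P3=lambda n,L,o,s:((proj(n,W(B,L))-o+.5)*s-.5).round().tolist()
L=[(52,109,197),(-50,109,197),(-50,109,11),(52,109,11)]
print(P3("side",L,[200,80],4.5),P3("top",L,[240,150],6.5))
E
```

```text
time: 14.8 tcp_pos: [338.8, 34.5, 207.4] tool_rot: [0.681, 0.733, 0.001, -0.003] ft_force: [0.3, -0.3, 0.6] width: 0.0 t 14.8 tcp [338.8  34.5 207.4] z [-0.003  0.005 -1.   ] ydeg 4.2 F [ 0.3 -0.3  0.6] M [-0.06  0.01 -0.01] w 0.0 q [-0.25 -0.09  2.02  0.    1.22 -0.33]
[[187.0, 361.0], [359.0, 335.0], [345.0, 468.0], [195.0, 491.0]] [[120.0, 148.0], [150.0, 407.0], [144.0, 408.0], [118.0, 190.0]]
```

View pics/side13.png

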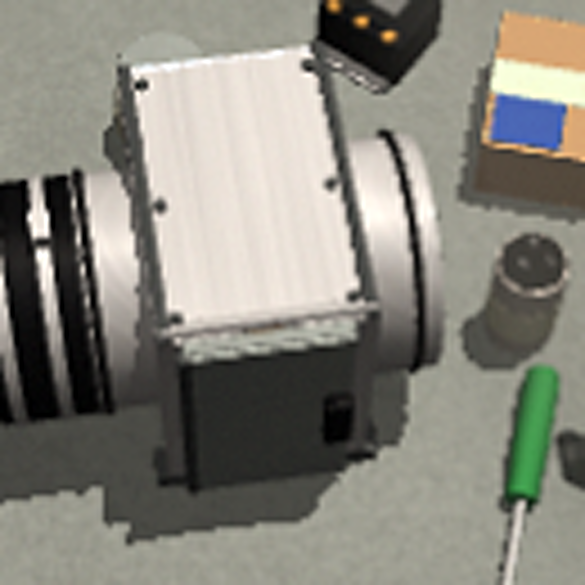

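View pics/top13.png

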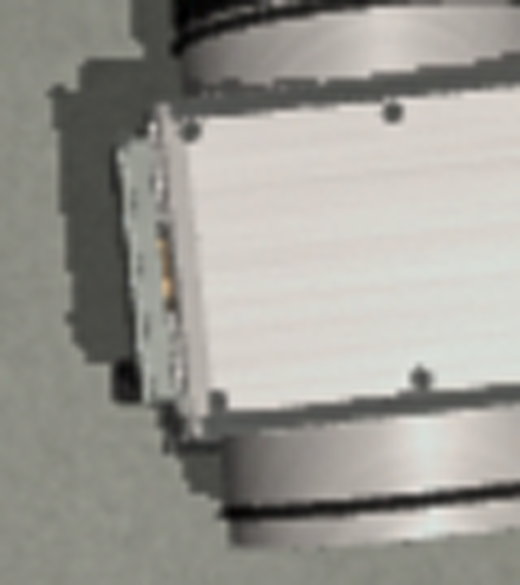

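View pics/side13f.png

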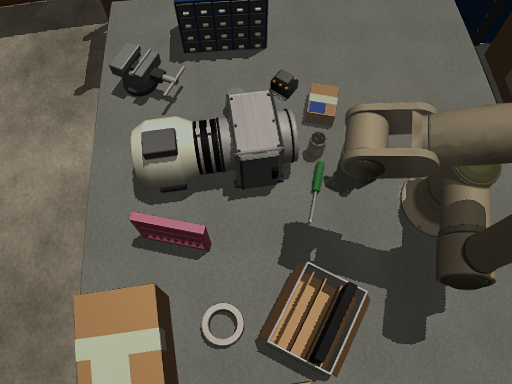

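```bash
python3 -c "
from h import *
print(r.finish_job());st()"
```

```text
the job is handed in; nothing more can be done
None
the job is handed in; nothing more can be done
```

The clean white filter is in the filter box, pushed in until it stopped, and the access door is shut behind it. I handed the job in at about 14.9 s with the arm clear of everything.

**What I did:** I lifted the brown-framed filter out of its carton slot by its top edge. I touched it lightly on the bench to find its height, then slid it into the track. I pushed it the last stretch with shut fingers and swung the door shut from its outer side.

**Last checks:**
- **Filter home:** it slid against about 10–13 N from the clips, then met a firm stop at about 33 N. The pictures put its tail at about 99–102 mm in the box's y, against 100 mm when fully home. One rougher reading gave 104–105 mm, outside the 1–2 mm I allow for, but a later comparison with the shut door's face gave about 98.5 mm.
- **Door shut:** it stopped at about 35–39 N, within 1 mm of where I expected. In the last pictures its edges lie within about 3 mm of the predicted shut outline.
- **Everything else:** the carbon filter is still in its carton slot, and the bystanders I could see in the last picture look undisturbed.

**What went wrong on the way:**
- **Bench touch:** it peaked at about 37 N on the wrist, more than I meant.
- **First push:** made high on the filter, it jammed at 31 N with about 32 mm to go. I backed off straight away and pushed again at mid-height, where it slid freely.

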